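# Punch-mark the bracket blank

### The job

Lay the flat aluminium bracket blank, scribed side up, on the steel bench block so that its scribed circle is well over the steel, and let go of it. Then draw the centre punch out through the slot of the grey tool bin, stand it upright with its point inside the scribed circle and press straight down until its hidden spring snaps and the plunger is fully in; make no mark anywhere else. Put the punch back through the slot the way it stood, let go, and leave the blank on the block and all the other things on the bench where they are.

Things in the scene. Friction and masses are not known exactly. Their poses are not given: they have to be found in the camera images.
- blank: loose flat aluminium bar, 140 long (x, -65 to +75) x 40 wide (y) x 8 mm thick (z), about 130 g, lying flat, scribed face up. Origin: in its underside, on the centre line, 5 mm from mid-length. Its +x end, near the scribed circle, has clipped corners (narrows to 24 mm over the last 20 mm); the dark slot shape near the other end is only flat decoration.
- mark (a point): centre of the scribed circle (14 mm across, with a cross) on the blank's top face, at blank x = 40 mm, y = 0, z = 8 mm
- block: fixed steel bench block, 140 long (x) x 80 wide (y) x 30 mm high. Origin: centre of its underside, on the bench.
- bin: fixed grey roofed tool bin, 87 deep (x, -67 to +20) x 90 wide (y) x 142 mm high. Origin: on the bench, under the spot where the punch's point rests. Front wall (-x side; it looks to the robot's right) at x = -67 to -63 mm, with a slot; behind it a channel as wide as the slot (38 mm), its floor 5 mm above the bench, with a back stop at x = +1.5 mm.
- bin_slot (a point): middle of the slot's lower edge on the outer face of the front wall: bin x = -67, y = 0, z = 68 mm. The slot is 38 mm wide (y = -19 to +19) and runs from 68 to 135 mm above the bench, closed above by the roof. The punch leans in it: point on the channel floor against the back stop, shank on the slot's lower edge, its top 80 mm outside.
- punch: loose spring-loaded centre punch, round, 22 mm diameter, 185 mm long, about 250 g, steel nose, brass handle. Origin: its point with plunger out; +z runs along the axis to the handle end. Starts leaning 38 degrees from vertical, handle towards the bin's -x side. The shank spans z = 30 to 185 mm (keep the fingertips above z = 135 to clear the bin), centre of mass at z = 75; the plunger (10 mm diameter) sticks out 28 mm.
- plunger (a joint): how far the plunger is pushed into the punch: 0 out, 0.010 m fully in. The load rises to about 13 N at 3 to 4 mm, then the spring snaps and it falls to about 4 N at 10 mm, where the plunger meets its hard stop. It springs back out when the punch is lifted.
- point (a point): the tip of the plunger (rounded, 3 mm radius); it moves with the plunger. The punch is nose-heavy: it needs a firm grip (60 N or more), or it swings in the fingers when it is held slanted or knocks against something
- can: bystander: plain metal can, 60 mm in diameter, 180 mm tall, standing near the back of the mat. Origin: centre of its underside.
- jar: bystander: jar, 52 mm in diameter, 65 mm tall. Origin: centre of its underside.
- adapter: bystander: black plug adapter, 60 (x) x 38 (y) x 30 mm. Origin: centre of its underside.
- driver: bystander: screwdriver 180 mm long lying along its x, at the robot's side of the mat, under 35 mm high. Origin: underside, about mid-length.
- tape: bystander: black ring, 90 mm outside diameter, 20 mm high. Origin: centre of its underside.
- connector: bystander: connector block, 60 (x) x 30 (y) x 24 mm. Origin: centre of its underside.
- trim: bystander: dark wood strip, 190 (x) x 45 (y) x 12 mm. Origin: centre of its underside.
Not all that is in view belongs to the job. There is more than one size of the punch; the job needs the largest. Of the things that look like the blank, take the one that is farthest to the robot's right at the start.

How it is judged:
By the outcome, as a careful person would: the job done as asked, in the order asked, and still so for the second after the job is handed in, with the robot touching nothing.
It also fails if it takes over 69 s, if anything falls off the work surface, if the arm or the gripper's body presses on something with over 40 N, if the wrist force passes 120 N, or if a joint passes its speed limit or range.

### The arm

A 6-joint arm with a two-finger parallel gripper is mounted at the origin on the work surface. World frame = base frame: x ahead of the robot, y to its left, z up, the work surface at z = 0. Lengths are in m, angles in rad, forces in N, time in s.
With the tool pointing down it reaches from about 0.35 to 0.775 m from the base axis. Payload 5.5 kg.
Tool frame: the origin (TCP) lies at the very end of the fingers, on their centre line; the grasp point (between the pads) lies 19 mm behind it; x points along the fingers, y is the direction in which the jaws open and shut, and the axes are right-handed (so a half turn about x gives the same grasp; the last joint's range is limited). The gripper opens to 85 mm and grips with 20 to 120 N. Pads are 22 mm wide; open, the fingers measure 114 mm over their backs; the gripper's body (76 mm by 85 mm) begins 54 mm behind the grasp point. The pads swing forward as they close: fully open they stand 13 mm farther back than shut.
Start: joints at [-1.413, 0.313, 0.046, 1.304, 0, 1.431], TCP at [0.169, -0.55, 0.231] pointing down, gripper open.
Joint ranges: [-2.76, 2.76], [-0.86, 1.69], [-1.03, 1.26], [-2.2, 2.34], [-1.47, 1.5], [-3.14, 3.14]. Speed limits (rad/s): [2.57, 2.57, 3.14, 3.14, 3.14, 3.14].

### API

Orientations are given as a unit quaternion [w, x, y, z].
In Python, from workcell import readout, cams, env, finder gives the robot as it stands.
- The arm moves only by the tool drive_tool, never from a script. Its argument "moves" is a list that holds one entry, the list of rows, each a list of 7 numbers: the shift along the tool's x, y, z in m, then the turn, a rotation vector about the tool's x, y, z in rad, then the closure in counts, from 0 (fully open) to 255 (shut). A call has exactly 5 rows; each row is the pose to reach, as a shift and turn from the pose measured when the call began, along the tool's axes at that moment; what a row does not reach only later rows make up. A row lasts 1/8 s, in which the tool goes at most 62.5 mm and 10.7 degrees, less where a joint would pass 70% of its speed; a pose out of reach is approached as far as the arm can. A call with a gripper value outside its range is refused whole. The fingers move at their own pace and stop on an object; "squeeze" is the grip in N (left out, the last holds). Time passes only in rows, so rows that repeat a pose let the fingers close, or fill a call up. It gives the time, the measured TCP pose, the force and the opening at its end, in the units of the state.
- readout.get_state(): the state, without advancing time (a new reading comes with each control period).
- cams.read_camera(name): name is "scene" or "top" or "wrist"; returns the picture (420x560x3 uint8, blue, green, red); there is no depth.
- cams.camera_params(name): a dict with "mtx" (3x3 intrinsics, pixels), "R" (3x3) and "t" (3): a world point X has camera coordinates R X + t; the wrist camera has in their place "mount" (4x4, takes a point from camera to tool coordinates, whose origin is the TCP and whose axes are the tool frame's). Camera axes: x right, y down, z forward; pixel columns grow to the right and rows downward; lengths in m; the calibration is good to about 2 mm. A picture is of the moment at which its call begins: read the wrist's pose just before it. camera_params takes no time and is no camera call.
- env.hand_in(): hands the job in, once; it reports no verdict.
Trained networks look in the newest picture that a camera, given by its name, has taken for a name from the list of things; names that differ only in an ending like _2 or _b are one class to them, and where a whole thing is asked for, a point or a joint stands for the part that bears it (a point fixed in the world has none). Each returns a list of dicts, best first, with "conf" (0 to 1); they miss things now and then, are a little off and sometimes report something else, mostly with a low value. They report only what shows in the picture. A call takes as long as a camera call. They do not tell look-alikes from the thing itself.
- finder.regions_of(camera, name): "pixels" (420x560 bool, what is visible of it) and "point" ([column, row] in pixels, amid what is visible of it).
The state is a dict: "clock": time; "joint_pos": joint angles; "qvel": joint speeds; "tau": joint torques, N m; "tcp_pos": TCP position; "orientation": TCP orientation; "wrist_force": force on the tool from outside, world axes, zero at the start; "ft_torque": the same for the moment, N m; "finger_gap": finger opening in m.
Only numpy, scipy, OpenCV 4.12 (cv2) and the standard library are available. Lean on these libraries where they do the work, as an engineer would, in place of code of your own. Each camera call takes 0.05 s, during which the arm holds its last target.

## Working session

There is one attempt and no reset: what is moved stays moved. The work goes in short steps, Python scripts to look and compute and a tool call to move; the robot and the scene stay as the last step left them, time stands still between calls to the robot, and variables do not carry over. Pictures are saved under pics/ and viewed, and the job is handed in when it is done.

Besides the shell and the picture viewer there is one more tool, called after ">>>" by a JSON object that holds its "op" and its "data", one argument or row to a line. drive_tool: Moves the arm, as the interface text tells. Its arguments: {"type":"object","properties":{"moves":{"type":"array"},"squeeze":{"type":"number"}},"required":["moves"]}

```bash
ls; mkdir -p pics
python3 - <<'E'
from workcell import readout, cams, env, finder
import cv2
print(readout.get_state())
for n in ["scene","top","wrist"]:
    im=cams.read_camera(n); cv2.imwrite(f"pics/{n}0.png",im)
    p=cams.camera_params(n); print(n,{k:(v.tolist() if hasattr(v,'tolist') else v) for k,v in p.items()})
E
```

```text
pics
{'clock': 0.0, 'joint_pos': array([-1.41257268e+00,  3.13992609e-01,  4.49921233e-02,  1.30357845e+00,
        2.77629985e-07,  1.43119075e+00]), 'qvel': array([-0.00055451, -0.00099319, -0.00046875, -0.00028194,  0.00017343,
       -0.00115388]), 'tau': array([-1.44905174e-03, -4.80617630e+01,  2.98538429e+01,  1.90953462e-02,
       -2.55191353e-04, -8.30899552e-06]), 'tcp_pos': array([ 0.1686403 , -0.54919604,  0.23041866]), 'orientation': array([-0.10427953, -0.69927497, -0.10553996,  0.69928651]), 'wrist_force': array([ 0.98581647, -0.97581061,  0.43611847]), 'ft_torque': array([-0.03926975, -0.05007454, -0.00190875]), 'finger_gap': 0.08566061749333131}
scene {'mtx': [[395.69729345970075, 0.0, 277.54953616463797], [0.0, 395.69729345970075, 201.86080369484898], [0.0, 0.0, 1.0]], 'R': [[0.40958266800720317, 0.9119822427623081, -0.023030999855230553], [0.545087790384457, -0.26489341110908565, -0.795431192200044], [-0.7315198827385976, 0.3132409130960119, -0.6056061356367564]], 't': [-0.14047031007666302, -0.2154599475940042, 1.4010247240302895]}
top {'mtx': [[544.2074498200353, 0.0, 281.6283072958805], [0.0, 544.2074498200353, 197.21629780848593], [0.0, 0.0, 1.0]], 'R': [[-0.029075693420710477, -0.9995750145136496, -0.0020962853199439054], [-0.9915863577778807, 0.029107839570477842, -0.1261317911723157], [0.12613920532848694, -0.0015887213654649226, -0.992011278586852]], 't': [-0.03934206984780428, 0.47048402048088567, 1.3921741382767845]}
wrist {'mtx': [[369.1581750115187, 0.0, 277.0558210309669], [0.0, 369.1581750115187, 209.4878718344602], [0.0, 0.0, 1.0]], 'mount': [[0.000563860182261085, -0.2645357145056749, 0.964375724400333, -0.14317641073086063], [0.9999996608941828, 0.0007280062976328613, -0.00038499136337619686, -0.00048190603975162283], [-0.0006002276352583372, 0.9643756144562156, 0.264536035293839, -0.06730941175835771], [0.0, 0.0, 0.0, 1.0]]}
```

View pics/scene0.png

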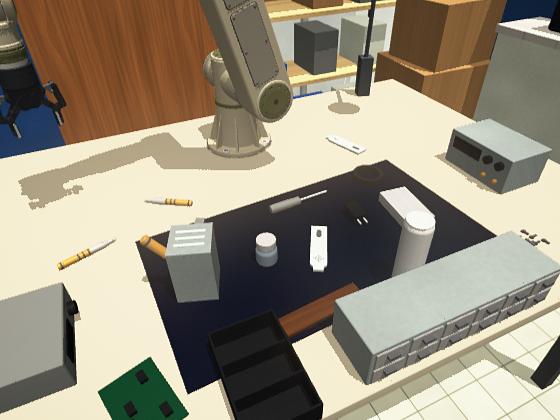

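View pics/top0.png

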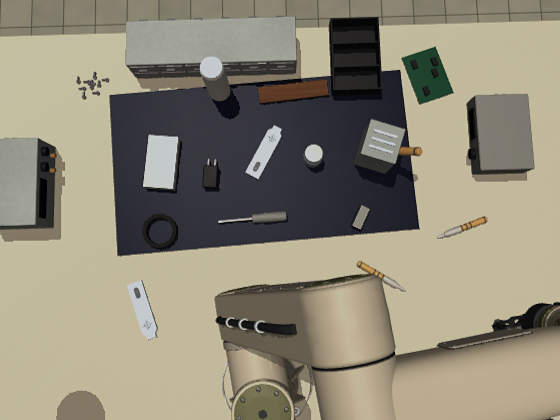

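View pics/wrist0.png

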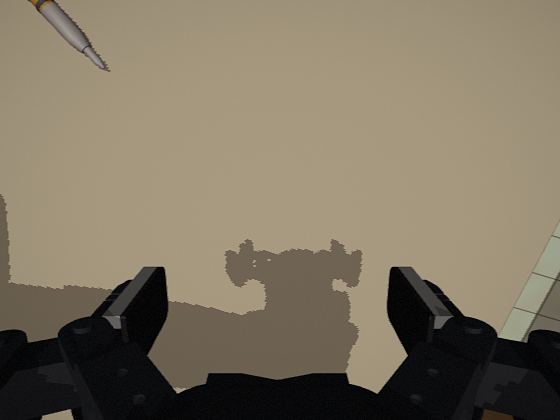

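The scene shows two blank look-alikes, at top (264,152) on the mat and (143,310), which is farther left. The candidate on the mat is the rightmost. There are three punches: top (410,151) in the bin, (463,227) and (380,276). The block is at (161,162) and the bin at (380,146). Next I measure them.

```bash
cat > h.py <<'E'
import numpy as np, cv2
from scipy.optimize import least_squares, minimize
from scipy.spatial.transform import Rotation as Ro
def proj(p,X):
    X=np.atleast_2d(X); c=X@np.array(p["R"]).T+np.array(p["t"]); u=c@np.array(p["mtx"]).T
    return u[:,:2]/u[:,2:]
def back(p,uv,z):
    R=np.array(p["R"]);t=np.array(p["t"]);K=np.array(p["mtx"])
    d=R.T@np.linalg.solve(K,np.array([uv[0],uv[1],1.0])); c=-R.T@t
    return c+d*(z-c[2])/d[2]
def wristp(p,st):
    M=np.array(p["mount"]); q=st["orientation"]
    T=np.eye(4);T[:3,:3]=Ro.from_quat([q[1],q[2],q[3],q[0]]).as_matrix();T[:3,3]=st["tcp_pos"]
    C=np.linalg.inv(T@M); return dict(mtx=p["mtx"],R=C[:3,:3],t=C[:3,3])
E
python3 - <<'E'
from workcell import readout, cams, env, finder
from h import *
np.set_printoptions(precision=4,suppress=True)
p=cams.camera_params("top"); ps=cams.camera_params("scene")
zt=dict(blank=.008,block=.03,punch=.02,jar=.065,adapter=.03,can=.18,bin=.142,driver=.02,tape=.02)
top=cv2.imread("pics/top0.png")
masks={}
for n in zt:
    for cam,pp in (("top",p),("scene",ps)):
        if cam=="scene" and n not in("blank","block","bin","punch"): continue
        for i,d in enumerate(finder.regions_of(cam,n)[:4]):
            m=d["pixels"]; masks[f"{cam}_{n}_{i}"]=m
            r=cv2.minAreaRect(np.argwhere(m)[:,::-1].astype(np.float32))
            print(cam,n,round(d["conf"],2),np.round(d["point"],1),m.sum(),[np.round(v,1) for v in r],"w:",back(pp,r[0],zt[n]))
np.savez("masks0.npz",**masks)
crop=cv2.resize(top[110:200,120:440],None,fx=2.5,fy=2.5,interpolation=cv2.INTER_CUBIC); cv2.imwrite("pics/crop0.png",crop)
print(readout.get_state()["clock"])
E
```

```text
top blank 0.85 [263.1 153. ] 832 [array([264.3, 151.7]), array([15.9, 55.7]), np.float64(28.4)] w: [ 0.5963 -0.0101  0.008 ]
top blank 0.85 [140.7 308.6] 876 [array([142.3, 309.9]), array([57.7, 16.3]), np.float64(72.4)] w: [0.1889 0.3156 0.008 ]
scene blank 0.9 [316.6 249.5] 713 [array([318., 248.]), array([44., 16.]), np.float64(90.0)] w: [ 0.6049 -0.0109  0.008 ]
scene blank 0.89 [342.8 144.6] 337 [array([345.4, 143.7]), array([38.9,  9.8]), np.float64(26.6)] w: [0.1978 0.3195 0.008 ]
top block 0.79 [159.5 164.2] 1729 [array([161.1, 162.5]), array([32.5, 53.9]), np.float64(5.7)] w: [0.5706 0.2617 0.03  ]
top punch 0.79 [383.3 275.9] 281 [array([380.4, 275.8]), array([52.3,  6.3]), np.float64(30.0)] w: [ 0.2583 -0.3021  0.02  ]
top punch 0.61 [410.8 152. ] 163 [array([410.5, 151. ]), array([ 8., 21.]), np.float64(90.0)] w: [ 0.5841 -0.3991  0.02  ]
top punch 0.61 [464.8 229.5] 246 [array([464.5, 226.6]), array([ 6.3, 46.2]), np.float64(68.2)] w: [ 0.3791 -0.5282  0.02  ]
scene punch 0.8 [153.2 244. ] 325 [array([153.3, 244.8]), array([30.1, 11.9]), np.float64(32.5)] w: [ 0.4348 -0.
[... 919 characters left out ...]
53.6, 218.7]), array([ 9.9, 65.3]), np.float64(84.3)] w: [0.405  0.0157 0.142 ]
scene bin 0.59 [191.8 263.3] 3647 [array([192.1, 261.8]), array([77.3, 53.2]), np.float64(85.0)] w: [ 0.6559 -0.3116  0.142 ]
top driver 0.7 [216.4  80.5] 974 [array([215.,  78.]), array([45.6, 25. ]), np.float64(63.4)] w: [0.8008 0.1177 0.02  ]
top driver 0.55 [267.1 217.3] 399 [array([252.7, 219.1]), array([10.6, 67.6]), np.float64(81.9)] w: [0.4148 0.0242 0.02  ]
top driver 0.42 [290.3  91.4] 1231 [array([292.9,  91.1]), array([18.3, 70.9]), np.float64(83.5)] w: [ 0.758  -0.0919  0.02  ]
top tape 0.97 [158.6 216.8] 405 [array([159.5, 231. ]), array([33.2, 33.2]), np.float64(45.0)] w: [0.3908 0.2683 0.02  ]
0.8
```

View pics/crop0.png

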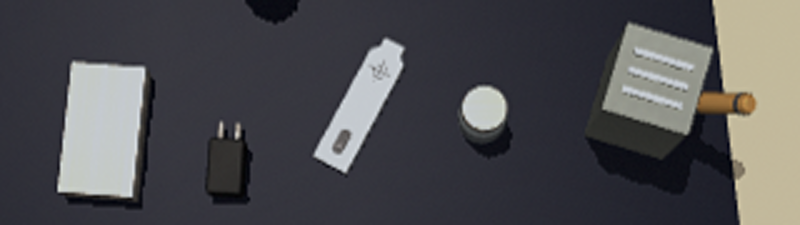

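```bash
cat > fit.py <<'E'
from h import *
def box(x0,x1,y0,y1,z0,z1): return np.array([[x,y,z] for x in(x0,x1) for y in(y0,y1) for z in(z0,z1)])
bl=np.array([[-65,-20],[-65,20],[55,20],[75,12],[75,-12],[55,-20]])/1e3
SH=dict(blank=np.vstack([np.c_[bl,np.zeros(6)],np.c_[bl,np.full(6,.008)]]),
 block=box(-.07,.07,-.04,.04,0,.03), bin=box(-.067,.02,-.045,.045,0,.142))
def place(P,x,y,th,z=0):
    c,s=np.cos(th),np.sin(th); return P@np.array([[c,s,0],[-s,c,0],[0,0,1]])+[x,y,z]
def sil(pp,P,x,y,th,z=0,k=8):
    h=cv2.convexHull((proj(pp,place(P,x,y,th,z))).astype(np.float32))
    m=np.zeros((420*2,560*2),np.uint8)
    cv2.fillPoly(m,[np.round((h*2+.5)*256).astype(np.int32)],255,shift=8,lineType=cv2.LINE_AA)
    return cv2.resize(m,(560,420),interpolation=cv2.INTER_AREA)/255.
def fit(views,P,x0,z=0):
    def f(v):
        e=0
        for pp,m in views:
            s=sil(pp,P,*v,z); e+=1-np.minimum(s,m).sum()/np.maximum(s,m).sum()
        return e
    best=None
    for _ in range(3):
        sx=np.array([[0,0,0],[.008,0,0],[0,.008,0],[0,0,.1]])+x0
        r=minimize(f,x0,method="Nelder-Mead",options=dict(initial_simplex=sx,xatol=1e-4,fatol=1e-5,maxiter=300)); x0=r.x
    return r.x,r.fun
E
python3 - <<'E'
from workcell import cams
from fit import *
np.set_printoptions(precision=4,suppress=True)
p=cams.camera_params("top"); ps=cams.camera_params("scene"); M=np.load("masks0.npz")
mt=lambda k:M[k].astype(float)
# blank
for nm,vs in (("blank",[(p,"top_blank_0")]),("blank",[(ps,"scene_blank_0")]),("blank",[(p,"top_blank_0"),(ps,"scene_blank_0")]),("block",[(p,"top_block_0")]),("bin",[(p,"top_bin_0")]),("bin",[(ps,"scene_bin_0")]),("bin",[(p,"top_bin_0"),(ps,"scene_bin_0")])):
    x0=dict(blank=[.59,-.01,np.radians(-28)],block=[.5706,.2617,-.1],bin=[.57,-.28,np.radians(74)])[nm]
    v,e=fit([(a,mt(b)) for a,b in vs],SH[nm],x0); print(nm,[b for a,b in vs],v,np.degrees(v[2]),e)
im=cv2.imread("pics/top0.png")
E
```

```text
blank ['top_blank_0'] [ 0.5916 -0.0067 -0.5247] -30.060235642062132 0.06958564617546126
blank ['scene_blank_0'] [ 0.5921 -0.0031 -0.514 ] -29.451630381046616 0.06969849615380586
blank ['top_blank_0', 'scene_blank_0'] [ 0.5918 -0.0044 -0.5132] -29.405553526609257 0.2101185888038558
block ['top_block_0'] [ 0.5733  0.2642 -0.1032] -5.911695371994648 0.043718814556718666
bin ['top_bin_0'] [ 0.5932 -0.2805  1.2296] 70.45108853557531 0.031180173653977405
bin ['scene_bin_0'] [ 0.5925 -0.2767  1.2579] 72.07257372068999 0.04214289107896463
bin ['top_bin_0', 'scene_bin_0'] [ 0.5932 -0.2787  1.2389] 70.98157887974689 0.10594211431193334
```

```bash
cat > go.py <<'E'
from fit import *
from workcell import readout
np.set_printoptions(precision=4,suppress=True)
def pose():
    st=readout.get_state(); q=st["orientation"]
    return st,Ro.from_quat([q[1],q[2],q[3],q[0]]),np.array(st["tcp_pos"])
def mk(xa,ya):
    xa=np.array(xa,float);xa/=np.linalg.norm(xa);ya=np.array(ya,float);ya-=xa*(ya@xa);ya/=np.linalg.norm(ya)
    return Ro.from_matrix(np.c_[xa,ya,np.cross(xa,ya)])
def rel(P,R,show=True):
    st,R0,p0=pose(); d=R0.inv().apply(np.array(P)-p0); rv=(R0.inv()*R).as_rotvec()
    if show: print("row",np.round(d,4).tolist(),np.round(rv,4).tolist(),"deg",np.degrees(np.linalg.norm(rv)),"mm",1e3*np.linalg.norm(d))
    return d,rv
def info():
    st,R,p=pose(); print("t",round(st["clock"],2),"tcp",p,"q",st["joint_pos"],"F",st["wrist_force"],"gap",round(st["finger_gap"],4)); print(R.as_matrix().T)
E
python3 - <<'E'
from go import *
info()
th=np.radians(-29.7); yd=np.array([-np.sin(th),np.cos(th),0])
o=np.array([.592,-.0045,0])+.005*np.array([np.cos(th),np.sin(th),0]); print(o)
for s in (1,-1): rel(o+[0,0,.13],mk([0,0,-1],s*yd))
E
```

```text
t 0.8 tcp [ 0.1687 -0.5497  0.2313] q [-1.4126  0.3132  0.0461  1.3036  0.      1.4312] F [ 0.4317  0.3863 -0.7815] gap 0.0856
[[ 0.     -0.0001 -1.    ]
 [ 0.2934 -0.956   0.0001]
 [-0.956  -0.2934  0.    ]]
[ 0.5963 -0.007   0.    ]
row [0.1013, -0.3934, -0.5681] [-2.3254, 0.0001, -0.0001] deg 133.2354405272273 mm 698.3631377174057
row [0.1013, -0.3934, -0.5681] [0.8162, -0.0, -0.0001] deg 46.76456007655407 mm 698.3631377174057
```

>>> {"op": "drive_tool", "data": {
  "moves": [
    [[0.03,-0.06,-0.06,-0.187,0,0,60],[0.04,-0.1,-0.12,-0.374,0,0,60],[0.04,-0.14,-0.18,-0.56,0,0,60],[0.04,-0.17,-0.235,-0.747,0,0,60],[0.04,-0.205,-0.29,-0.934,0,0,60]]
  ],
  "squeeze": 60
}}

```text
clock: 1.42
tcp_pos: [0.3549, -0.304, 0.1921]
orientation: [0.41, 0.576, 0.41, -0.576]
wrist_force: [1.3, -0.0, 0.1]
finger_gap: 0.0652
```

```bash
cat > tb.py <<'E'
from go import *
info()
th=np.radians(-29.7); yd=np.array([-np.sin(th),np.cos(th),0])
o=np.array([.592,-.0045,0])+.005*np.array([np.cos(th),np.sin(th),0])
rel(o+[0,0,.13],mk([0,0,-1],yd))
E
python3 tb.py
```

```text
t 1.43 tcp [ 0.3549 -0.304   0.1921] q [-0.8804  0.1218 -0.2954  1.1525 -0.      1.0238] F [ 1.3134 -0.0455  0.103 ] gap 0.0652
[[ 0.0007 -0.0008 -1.    ]
 [ 0.9449 -0.3272  0.0009]
 [-0.3272 -0.9449  0.0005]]
row [0.062, 0.1309, -0.3597] [-1.3858, 0.0011, -0.0004] deg 79.4013084428493 mm 387.8014197899616
```

>>> {"op": "drive_tool", "data": {
  "moves": [
    [[0.0,0.02,-0.055,-0.187,0,0,60],[0.0,0.04,-0.11,-0.374,0,0,60],[0.0,0.06,-0.165,-0.56,0,0,60],[0.0,0.08,-0.22,-0.747,0,0,60],[0.01,0.1,-0.275,-0.934,0,0,60]]
  ]
}}

```text
clock: 2.05
tcp_pos: [0.5412, -0.0754, 0.1829]
orientation: [0.628, 0.328, 0.625, -0.328]
wrist_force: [0.5, -0.0, 0.2]
finger_gap: 0.0653
```

```bash
python3 tb.py
```

```text
t 2.05 tcp [ 0.5412 -0.0754  0.1829] q [-0.285   0.274  -0.1272  1.166  -0.0008  0.681 ] F [ 0.498  -0.0345  0.1808] gap 0.0653
[[ 0.0032 -0.0017 -1.    ]
 [ 0.8226  0.5686  0.0017]
 [ 0.5686 -0.8226  0.0033]]
row [0.053, 0.0842, -0.0251] [-0.4476, 0.0036, -0.0009] deg 25.649296067869027 mm 102.59153602038143
```

>>> {"op": "drive_tool", "data": {
  "moves": [
    [[0.01,0.04,-0.012,-0.187,0.002,0,60],[0.03,0.084,-0.025,-0.374,0.0036,0,60],[0.053,0.0842,-0.0251,-0.4476,0.0036,-0.0009,60],[0.053,0.0842,-0.0251,-0.4476,0.0036,-0.0009,60],[0.053,0.0842,-0.0251,-0.4476,0.0036,-0.0009,60]]
  ]
}}

```text
clock: 2.68
tcp_pos: [0.5964, -0.0074, 0.1307]
orientation: [0.683, 0.182, 0.683, -0.182]
wrist_force: [0.5, -0.1, -0.6]
finger_gap: 0.0654
```

```bash
cat > look.py <<'E'
import sys
from go import *
from workcell import cams, finder
def wlook(name,outl=None,obj=None):
    st=readout.get_state(); im=cams.read_camera("wrist"); pp=wristp(cams.camera_params("wrist"),st)
    cv2.imwrite(f"pics/{name}.png",im); return im,pp,st
E
python3 - <<'E'
from look import *
im,pp,st=wlook("w1")
r=finder.regions_of("wrist","blank")
for d in r:
    print(d["conf"],d["point"],d["pixels"].sum())
m=r[0]["pixels"].astype(float)
v,e=fit([(pp,m)],SH["blank"],[.592,-.0045,np.radians(-29.7)]); print(v,np.degrees(v[2]),e)
for d in finder.regions_of("wrist","mark"): 
    c=d["pixels"]; print("mark",d["conf"],d["point"],c.sum())
h=proj(pp,place(SH["blank"],*v))
for a in h: cv2.circle(im,tuple(np.int32(a)),3,(0,0,255),-1)
mk_=proj(pp,place(np.array([[.04,0,.008]]),*v))[0]; cv2.circle(im,tuple(np.int32(mk_)),3,(0,255,0),1); print("mk",mk_)
cv2.imwrite("pics/w1o.png",im); info()
E
```

```text
0.61 [273.2, 190.8] 10344
[ 0.5916 -0.0036 -0.512 ] -29.333473091280965 0.06090167403490587
mark 0.77 [275.1, 194.6] 10161
mark 0.71 [426.1, 30.2] 5058
mk [277.5725 244.6193]
t 2.83 tcp [ 0.5969 -0.0077  0.1314] q [-0.1473  0.3989 -0.0788  1.0909 -0.      0.3728] F [ 0.6638 -0.3829  0.4441] gap 0.0655
[[ 0.0022 -0.0003 -1.    ]
 [ 0.4969  0.8678  0.0008]
 [ 0.8678 -0.4969  0.002 ]]
```

View pics/w1o.png

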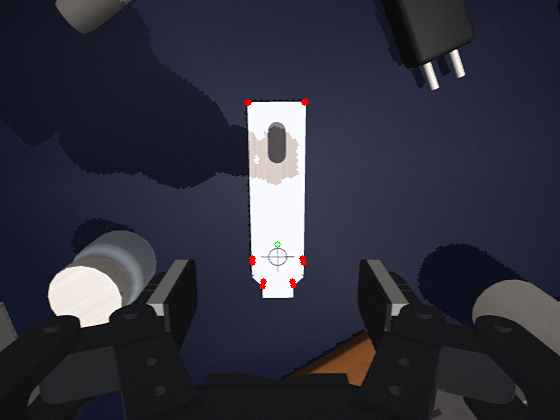

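Run:
```python
from look import *
st=readout.get_state(); from workcell import cams
pp=wristp(cams.camera_params("wrist"),st)
P=np.array([[-.065,.02,.008],[-.065,-.02,.008],[.075,.012,.008],[.075,-.012,.008],[.04,0,.008]])
uv=np.array([[248,102],[306,102],[263,297.5],[293,297.5],[277.5,257]])
P[:2]=P[1::-1] if False else P[:2]
def f(v): return (proj(pp,place(P,*v))-uv).ravel()
best=min((least_squares(lambda v:(proj(pp,place(Q,*v))-uv).ravel(),[.592,-.004,-.51]) for Q in (P,P*[1,-1,1])),key=lambda r:r.cost)
print(best.x,np.degrees(best.x[2]),best.fun.reshape(-1,2))
v=best.x;th=v[2]; o=place(np.array([[.005,0,0]]),*v)[0]; print(o)
rel(o+[0,0,.02],mk([0,0,-1],[-np.sin(th),np.cos(th),0])); rel(o,mk([0,0,-1],[-np.sin(th),np.cos(th),0]))
```

```text
[ 0.5967 -0.0062 -0.5148] -29.494939619983754 [[ 0.331   7.6751]
 [-0.2531  7.3979]
 [-0.1729 -6.232 ]
 [-0.114  -6.3897]
 [ 0.1732 -6.7401]]
[ 0.601  -0.0087  0.    ]
row [0.1114, 0.0011, 0.0038] [-0.0052, 0.002, -0.0008] deg 0.3255778290144894 mm 111.471200941136
row [0.1314, 0.0011, 0.0038] [-0.0052, 0.002, -0.0008] deg 0.3255778290144894 mm 131.45901228706478
```

Run:
```python
from look import *
from workcell import cams
im=cv2.imread("pics/w1.png"); c=im[80:310,200:350]; cv2.imwrite("pics/c1.png",cv2.resize(c,None,fx=2.5,fy=2.5,interpolation=cv2.INTER_NEAREST))
g=cv2.cvtColor(im,cv2.COLOR_BGR2GRAY); col=g[:,272:276].mean(1); print("rows>120:",np.where(col>120)[0][[0,-1]], np.round(col[95:110]),np.round(col[285:302]))
p=cams.camera_params("top"); t=cv2.imread("pics/top0.png")
a=t[120:190,235:300];b=t[275:345,115:180]
cv2.imwrite("pics/c2.png",cv2.resize(np.hstack([a,b]),None,fx=6,fy=6,interpolation=cv2.INTER_CUBIC))
for nm,(x0,x1,y0,y1) in dict(a=(235,300,120,190)).items():
    g=cv2.cvtColor(t,cv2.COLOR_BGR2GRAY)[y0:y1,x0:x1]; m=(g>120).astype(np.uint8)
    n,l,s,_=cv2.connectedComponentsWithStats(m); k=1+np.argmax(s[1:,4]); pts=np.argwhere(l==k)[:,::-1]+[x0,y0]
    W=np.array([back(p,q,.008)[:2] for q in pts]); r=cv2.minAreaRect((W*1000).astype(np.float32)); print(nm,r,len(pts))
```

```text
rows>120: [102 297] [ 52.  52.  52.  52.  38.  18.  90. 255. 252. 250. 250. 250. 250. 250.
 250.] [250. 250. 250. 250. 250. 250. 250. 250. 250. 250. 250. 255. 236.  28.
  43.  44.  45.]
a ((598.6028442382812, -10.738082885742188), (40.196380615234375, 149.83712768554688), 60.56698989868164) 758
```

View pics/c1.png

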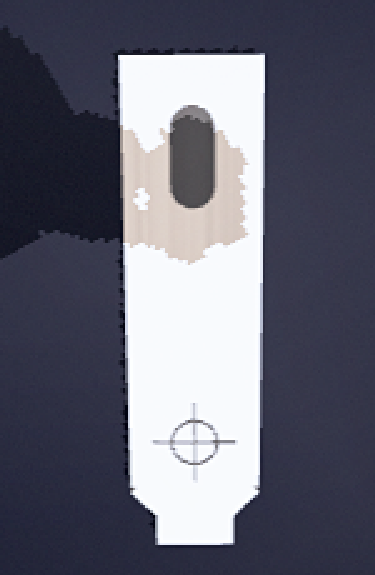

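View pics/c2.png

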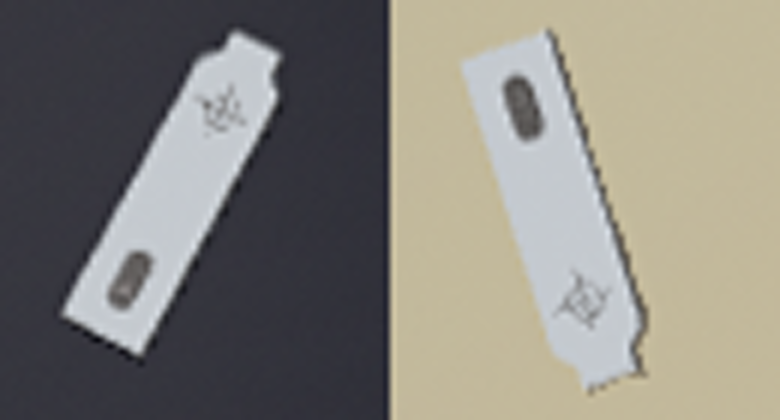

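Run:
```python
from look import *
from workcell import cams
st=readout.get_state(); pp=wristp(cams.camera_params("wrist"),st)
m=back(pp,(277.3,257),.008); e=back(pp,(278,297.8),.008); s=back(pp,(277,101.7),.008); pt=cams.camera_params("top")
print("mark",m,"end",e,"start",s,np.linalg.norm(e-m),np.linalg.norm(m-s)); d=(e-s)/np.linalg.norm(e-s); print(np.degrees(np.arctan2(d[1],d[0])))
print("top mark",back(pt,(235+217/6,120+108/6),.008))
o=m-.038*d; o[2]=0; print(o,proj(pp,o))
for z in(.02,0): rel(o+[0,0,z],mk([0,0,-1],[-d[1],d[0],0]))
```

```text
mark [ 0.6362 -0.0289  0.008 ] end [ 0.6671 -0.0459  0.008 ] start [0.5355 0.0284 0.008 ] 0.03526550468319272 0.11584923998878299
-29.459013695720856
top mark [ 0.6333 -0.0296  0.008 ]
[ 0.6031 -0.0102  0.    ] [[277.0195 207.1086]]
row [0.1114, 0.0008, 0.0064] [-0.0059, 0.002, -0.0008] deg 0.3589989368174134 mm 111.59362352408317
row [0.1314, 0.0008, 0.0064] [-0.0059, 0.002, -0.0008] deg 0.3589989368174134 mm 131.56283701511734
```

>>> {"op": "drive_tool", "data": {
  "moves": [
    [[0.05,0.0008,0.0064,-0.006,0.002,0,100],[0.1,0.0008,0.0064,-0.006,0.002,0,100],[0.12,0.0008,0.0064,-0.006,0.002,0,100],[0.13,0.0008,0.0064,-0.006,0.002,0,100],[0.13,0.0008,0.0064,-0.006,0.002,0,100]]
  ]
}}

```text
clock: 3.45
tcp_pos: [0.6034, -0.0106, 0.0018]
orientation: [0.684, 0.18, 0.684, -0.18]
wrist_force: [0.0, -0.8, -0.1]
finger_gap: 0.052
```

Run:
```python
from look import *
info()
im,pp,st=wlook("w2"); im2=cams.read_camera("scene"); cv2.imwrite("pics/s2.png",cv2.resize(im2[190:310,240:400],None,fx=4,fy=4,interpolation=cv2.INTER_CUBIC))
```

```text
t 3.45 tcp [ 0.6034 -0.0106  0.0018] q [-0.1508  0.5267 -0.2248  0.8186  0.0007  0.3639] F [ 0.038  -0.8463 -0.0894] gap 0.052
[[ 0.0008  0.0006 -1.    ]
 [ 0.4923  0.8704  0.0009]
 [ 0.8704 -0.4923  0.0004]]
```

View pics/w2.png

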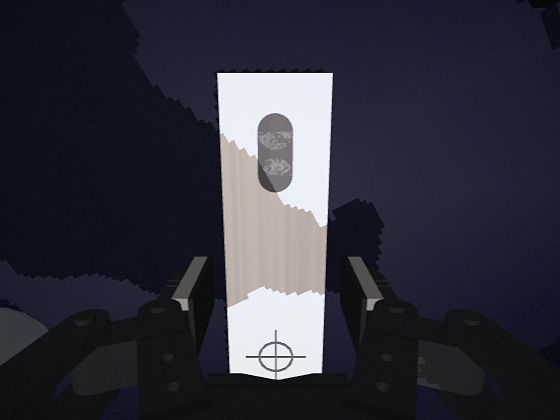

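View pics/s2.png

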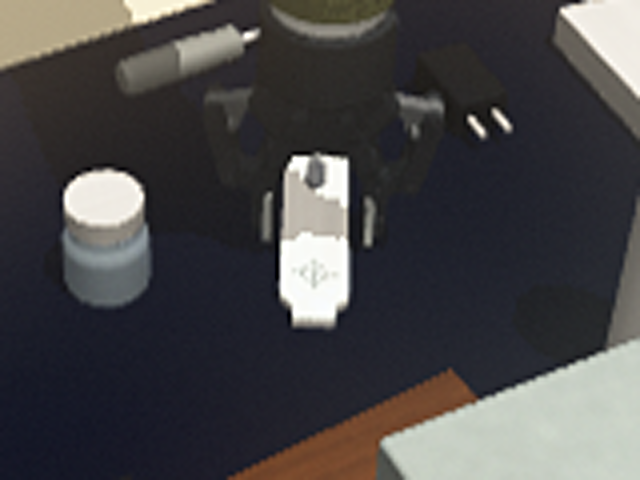

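The fingers straddle the blank, which is centred at column 277. I lower slightly and close.

>>> {"op": "drive_tool", "data": {
  "moves": [
    [[0.003,0,0,0,0,0,110],[0.0035,0,0,0,0,0,150],[0.0035,0,0,0,0,0,180],[0.0035,0,0,0,0,0,200],[0.0035,0,0,0,0,0,200]]
  ],
  "squeeze": 60
}}

```text
clock: 4.18
tcp_pos: [0.6054, -0.0108, 0.001]
orientation: [0.686, 0.18, 0.682, -0.18]
wrist_force: [-0.6, -0.5, 6.5]
finger_gap: 0.0376
```

>>> {"op": "drive_tool", "data": {
  "moves": [
    [[-0.005,0,0,0,0,0,200],[-0.015,0,0,0,0,0,200],[-0.04,0,0,0,0,0,200],[-0.08,0,0,0,0,0,200],[-0.1,0,0,0,0,0,200]]
  ]
}}

```text
clock: 4.8
tcp_pos: [0.606, -0.0108, 0.1039]
orientation: [0.687, 0.18, 0.681, -0.179]
wrist_force: [0.2, 0.5, -1.4]
finger_gap: 0.0378
```

Run:
```python
from look import *
info()
im,pp,st=wlook("w3"); im2=cams.read_camera("scene"); cv2.imwrite("pics/s3.png",cv2.resize(im2[130:310,240:440],None,fx=3,fy=3,interpolation=cv2.INTER_CUBIC))
```

```text
t 4.8 tcp [ 0.606  -0.0108  0.1039] q [-0.1505  0.4296 -0.103   1.0297  0.0005  0.3638] F [ 0.1907  0.4911 -1.438 ] gap 0.0378
[[ 0.0085 -0.0008 -1.    ]
 [ 0.4919  0.8706  0.0035]
 [ 0.8706 -0.4919  0.0078]]
```

View pics/w3.png

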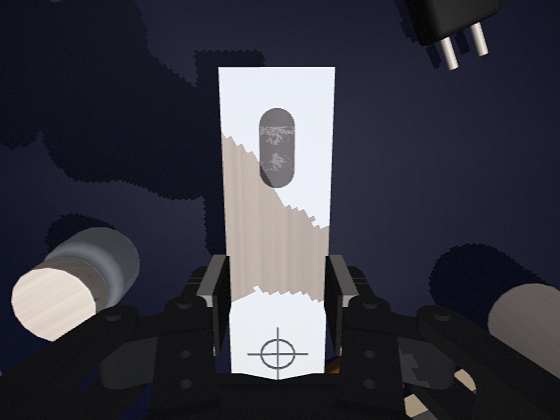

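View pics/s3.png

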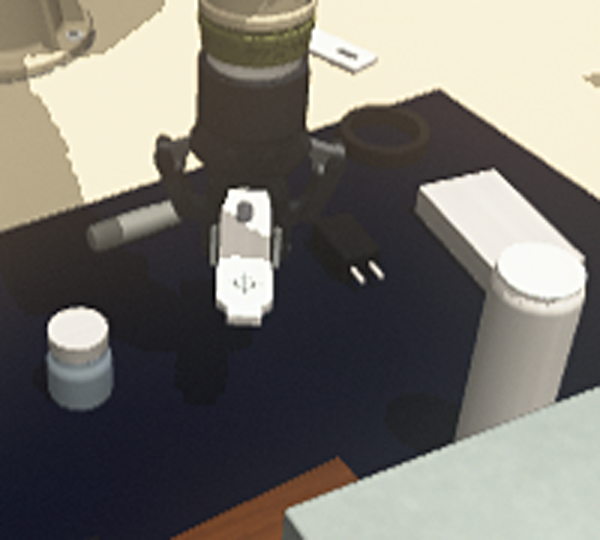

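```bash
cat > pl.py <<'E'
from look import *
info()
B=np.array([.5733,.2642]); th=-.1032
c,s=np.cos(th),np.sin(th)
mb=np.array([.025,0]) # mark target in block frame
m=B+np.array([c*mb[0]-s*mb[1],s*mb[0]+c*mb[1]])
D=0.036
t=np.array([m[0]-D*c,m[1]-D*s]); print("mark target",m,"tcp",t)
R=mk([0,0,-1],[-s,c,0])
for z in(.12,.045,.032): rel([*t,z],R)
E
python3 - <<'E'
from look import *
st,R,p=pose(); pp=wristp(cams.camera_params("wrist"),st)
m=back(pp,(278,353.5),p[2]+.007); print(R.inv().apply(m-p)); print(cams.camera_params("top")['t'])
E
python3 pl.py
```

```text
[-0.0066  0.001   0.0344]
[-0.0393  0.4705  1.3922]
t 4.9 tcp [ 0.6069 -0.011   0.1044] q [-0.1505  0.429  -0.1027  1.0282  0.0004  0.3638] F [ 0.5625 -1.1304 -1.5233] gap 0.0379
[[ 0.0109 -0.0012 -0.9999]
 [ 0.4919  0.8706  0.0043]
 [ 0.8706 -0.4919  0.0101]]
mark target [0.5982 0.2616] tcp [0.5624 0.2653]
row [-0.0164, 0.2187, -0.1745] [-0.4111, 0.0108, -0.0022] deg 23.56162957968842 mm 280.32364499045605
row [0.0585, 0.2184, -0.1753] [-0.4111, 0.0108, -0.0022] deg 23.56162957968842 mm 286.1150302444333
row [0.0715, 0.2184, -0.1754] [-0.4111, 0.0108, -0.0022] deg 23.56162957968842 mm 289.09241497178635
```

```bash
sed -i 's/\[.025,0\]/[.030,0]/;s/D=0.036/D=0.0345/' pl.py; python3 pl.py
```

```text
t 4.9 tcp [ 0.6069 -0.011   0.1044] q [-0.1505  0.429  -0.1027  1.0282  0.0004  0.3638] F [ 0.5625 -1.1304 -1.5233] gap 0.0379
[[ 0.0109 -0.0012 -0.9999]
 [ 0.4919  0.8706  0.0043]
 [ 0.8706 -0.4919  0.0101]]
mark target [0.6031 0.2611] tcp [0.5688 0.2647]
row [-0.0164, 0.2213, -0.1686] [-0.4111, 0.0108, -0.0022] deg 23.56162957968842 mm 278.707336497688
row [0.0586, 0.221, -0.1693] [-0.4111, 0.0108, -0.0022] deg 23.56162957968842 mm 284.53162215942405
row [0.0716, 0.221, -0.1695] [-0.4111, 0.0108, -0.0022] deg 23.56162957968842 mm 287.52540387089243
```

>>> {"op": "drive_tool", "data": {
  "moves": [
    [[-0.012,0.044,-0.034,-0.08,0.005,-0.001,200],[-0.015,0.088,-0.067,-0.16,0.01,-0.002,200],[-0.016,0.132,-0.101,-0.25,0.011,-0.002,200],[-0.016,0.177,-0.135,-0.33,0.011,-0.002,200],[-0.016,0.221,-0.169,-0.411,0.011,-0.002,200]]
  ]
}}

```text
clock: 5.52
tcp_pos: [0.5673, 0.2661, 0.1185]
orientation: [0.706, 0.035, 0.707, -0.036]
wrist_force: [1.4, -0.4, -2.2]
finger_gap: 0.0378
```

```bash
python3 pl.py
python3 - <<'E'
from look import *
wlook("w4"); cv2.imwrite("pics/t4.png",cams.read_camera("top"))
E
```

```text
t 5.53 tcp [0.5673 0.2661 0.1185] q [ 0.3105  0.4648 -0.0094  1.098   0.0002  0.4113] F [ 1.4329 -0.3995 -2.1737] gap 0.0378
[[-0.0014 -0.0003 -1.    ]
 [ 0.1006  0.9949 -0.0004]
 [ 0.9949 -0.1006 -0.0014]]
mark target [0.6031 0.2611] tcp [0.5688 0.2647]
row [-0.0015, -0.0013, 0.0017] [0.0025, -0.0014, 0.0004] deg 0.1631100098045799 mm 2.6174266319576454
row [0.0735, -0.0013, 0.0018] [0.0025, -0.0014, 0.0004] deg 0.1631100098045799 mm 73.4918584166994
row [0.0865, -0.0013, 0.0018] [0.0025, -0.0014, 0.0004] deg 0.1631100098045799 mm 86.48727261458987
```

View pics/w4.png

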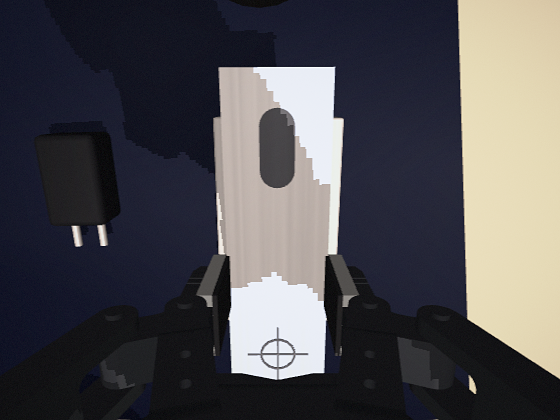

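View pics/t4.png

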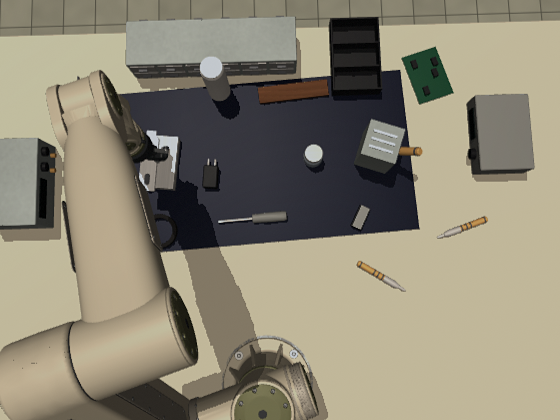

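The blank is above the block and laterally centred: block edges at columns 214 and 343, blank centre at 277. I lower it.

>>> {"op": "drive_tool", "data": {
  "moves": [
    [[0.04,-0.0013,0.0018,0.0025,-0.0014,0,200],[0.07,-0.0013,0.0018,0.0025,-0.0014,0,200],[0.08,-0.0013,0.0018,0.0025,-0.0014,0,200],[0.084,-0.0013,0.0018,0.0025,-0.0014,0,200],[0.086,-0.0013,0.0018,0.0025,-0.0014,0,200]]
  ]
}}

```text
clock: 6.25
tcp_pos: [0.5685, 0.2684, 0.0331]
orientation: [0.707, 0.035, 0.706, -0.034]
wrist_force: [-0.2, -0.3, -1.7]
finger_gap: 0.0383
```

```bash
python3 pl.py
```

```text
t 6.25 tcp [0.5685 0.2684 0.0331] q [ 0.3127  0.5348 -0.1204  0.914   0.0016  0.4111] F [-0.1692 -0.28   -1.7354] gap 0.0383
[[ 0.001   0.002  -1.    ]
 [ 0.0982  0.9952  0.0021]
 [ 0.9952 -0.0982  0.0008]]
mark target [0.6031 0.2611] tcp [0.5688 0.2647]
row [-0.0869, -0.0035, 0.0007] [0.0048, 0.0008, -0.0021] deg 0.30423090079130155 mm 86.95240081946103
row [-0.0119, -0.0036, 0.0007] [0.0048, 0.0008, -0.0021] deg 0.30423090079130155 mm 12.442781847222617
row [0.0011, -0.0037, 0.0006] [0.0048, 0.0008, -0.0021] deg 0.30423090079130155 mm 3.8902408856002983
```

>>> {"op": "drive_tool", "data": {
  "moves": [
    [[0.0,-0.0035,0.0,0.004,0,0,200],[0.001,-0.0035,0.0,0.004,0,0,200],[0.002,-0.0035,0.0,0.004,0,0,200],[0.003,-0.0035,0.0,0.004,0,0,200],[0.003,-0.0035,0.0,0.004,0,0,200]]
  ]
}}

```text
clock: 6.88
tcp_pos: [0.5684, 0.2649, 0.031]
orientation: [0.707, 0.037, 0.706, -0.035]
wrist_force: [-2.0, -0.0, 5.1]
finger_gap: 0.0376
```

```bash
python3 pl.py|head -4;python3 - <<'E'
from look import *
wlook("w5"); cv2.imwrite("pics/s5.png",cv2.resize(cams.read_camera("scene")[130:310,280:480],None,fx=3,fy=3,interpolation=cv2.INTER_CUBIC))
E
```

```text
t 6.88 tcp [0.5684 0.2649 0.031 ] q [ 0.3076  0.5336 -0.1284  0.9064  0.0013  0.4099] F [-1.9515 -0.0117  5.1033] gap 0.0376
[[ 0.0019  0.002  -1.    ]
 [ 0.1022  0.9948  0.0022]
 [ 0.9948 -0.1022  0.0016]]
```

View pics/s5.png

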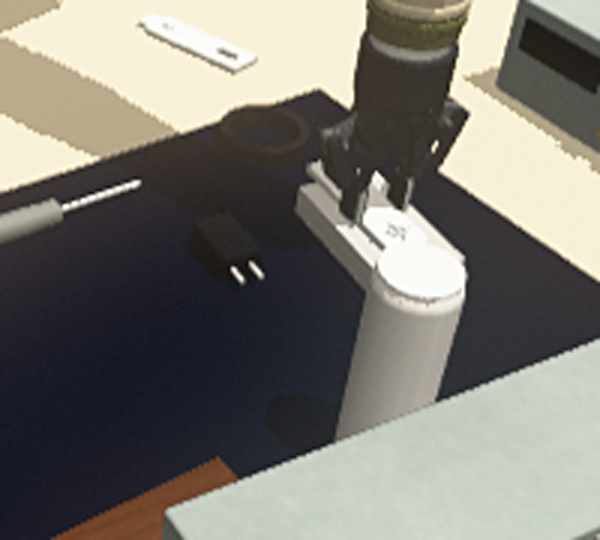

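>>> {"op": "drive_tool", "data": {
  "moves": [
    [[0,0,0,0,0,0,110],[0,0,0,0,0,0,80],[-0.005,0,0,0,0,0,70],[-0.05,0,0,0,0,0,70],[-0.11,0,0,0,0,0,70]]
  ]
}}

```text
clock: 7.6
tcp_pos: [0.5669, 0.2643, 0.1406]
orientation: [0.705, 0.036, 0.707, -0.036]
wrist_force: [1.4, 0.2, -0.2]
finger_gap: 0.0622
```

Run:
```python
from look import *
info()
im,pp,st=wlook("w6")
g=cv2.cvtColor(im,cv2.COLOR_BGR2GRAY)
```

```text
t 7.6 tcp [0.5669 0.2643 0.1406] q [0.3073 0.4494 0.0225 1.1455 0.0014 0.4097] F [ 1.3833  0.231  -0.2089] gap 0.0622
[[-0.002   0.0008 -1.    ]
 [ 0.1022  0.9948  0.0006]
 [ 0.9948 -0.1022 -0.0021]]
```

View pics/w6.png

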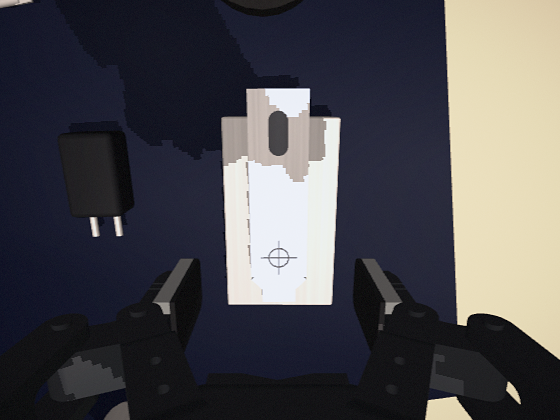

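Run:
```python
from look import *
st,R,p=pose(); pp=wristp(cams.camera_params("wrist"),st)
print("mark",back(pp,(278.5,257.8),.038)); print("block corners",[back(pp,u,.03)[:2] for u in ((222,118),(340,118),(332,304),(229,304))])
# bin punch geometry & target
b=np.array([.5932,-.2787]); th=1.2389; c,s=np.cos(th),np.sin(th)
B=lambda x,y,z: np.array([b[0]+c*x-s*y,b[1]+s*x+c*y,z])
a=np.radians(38); ax=B(-np.sin(a),0,np.cos(a))-B(0,0,0); print("axis",ax)
top=cv2.imread("pics/top0.png"); sc=cv2.imread("pics/scene0.png"); pt=cams.camera_params("top"); ps=cams.camera_params("scene")
L=np.array([B(0,0,.005)+ax*k for k in np.linspace(0,.185,38)])
for im,q,nm,cr in((top,pt,"t",(110,190,340,440)),(sc,ps,"s",(200,310,120,240))):
    for u in proj(q,L): cv2.circle(im,tuple(np.int32(np.round(u))),0,(0,0,255),-1)
    for u in proj(q,np.array([B(x,y,.142) for x in(-.067,.02) for y in(-.045,.045)]+[B(-.067,y,z) for y in(-.019,.019) for z in(.068,.135)])): cv2.circle(im,tuple(np.int32(np.round(u))),1,(0,255,0),-1)
    cc=im[cr[0]:cr[1],cr[2]:cr[3]]; cv2.imwrite(f"pics/b{nm}.png",cv2.resize(cc,None,fx=5,fy=5,interpolation=cv2.INTER_NEAREST))
```

```text
mark [0.614  0.2641 0.038 ]
block corners [array([0.5092, 0.2354]), array([0.5175, 0.3168]), array([0.662 , 0.3025]), array([0.6532, 0.2203])]
axis [-0.2006 -0.5821  0.788 ]
```

View pics/bt.png

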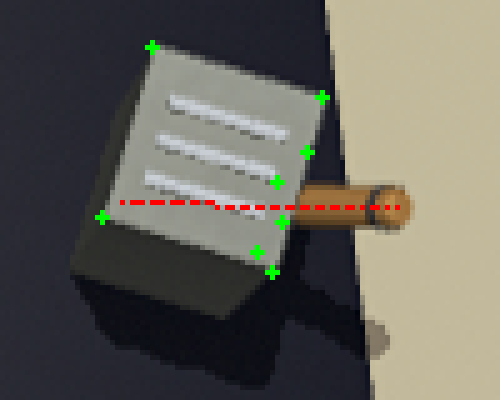

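View pics/bs.png

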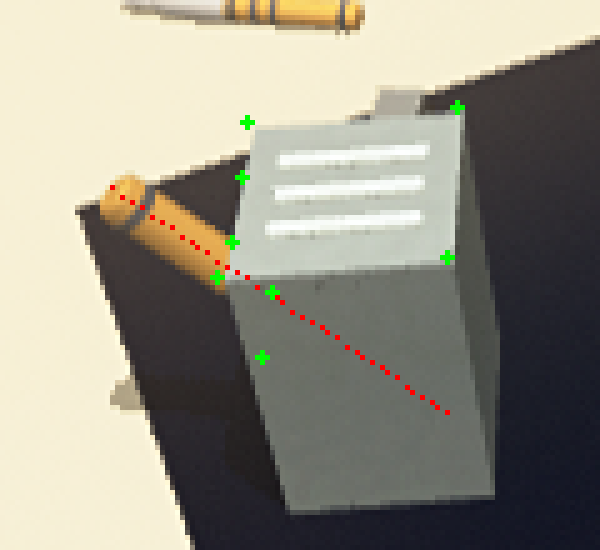

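```bash
cat > bn.py <<'E'
from look import *
b=np.array([.5932,-.2787]); th=1.2389; c,s=np.cos(th),np.sin(th)
B=lambda x,y,z: np.array([b[0]+c*x-s*y,b[1]+s*x+c*y,z])
a=np.radians(38); ax=B(-np.sin(a),0,np.cos(a))-B(0,0,0)
yb=B(0,1,0)-B(0,0,0)
P0=B(0,0,.005)
RG=mk(-ax,-yb)
E
python3 - <<'E'
from bn import *
rel(P0+ax*.24,RG)
# slerp plan rows
st,R0,p0=pose()
rv=(R0.inv()*RG).as_rotvec(); tgt=P0+ax*.25
N=10
for k in range(1,N+1):
    f=k/N; p=p0+(tgt-p0)*f; p[2]=max(p[2], min(.26,p0[2]+.06*k)) if k<N-1 else p[2]
    print(k,np.round(R0.inv().apply(p-p0),3),np.round(rv*f,3),p)
E
```

```text
row [-0.0469, -0.683, 0.0441] [1.7312, 0.4737, 0.5803] deg 108.07823427713681 mm 686.053498034298
1 [-0.06  -0.069  0.005] [0.173 0.047 0.058] [0.5686 0.1968 0.2111]
2 [-0.11  -0.137  0.01 ] [0.346 0.095 0.116] [0.5658 0.1278 0.26  ]
3 [-0.11  -0.206  0.014] [0.519 0.142 0.174] [0.5629 0.0588 0.26  ]
4 [-0.11  -0.275  0.018] [0.692 0.189 0.232] [ 0.5601 -0.0102  0.26  ]
5 [-0.111 -0.344  0.022] [0.866 0.237 0.29 ] [ 0.5572 -0.0792  0.26  ]
6 [-0.111 -0.413  0.027] [1.039 0.284 0.348] [ 0.5544 -0.1482  0.26  ]
7 [-0.112 -0.482  0.031] [1.212 0.332 0.406] [ 0.5516 -0.2172  0.26  ]
8 [-0.112 -0.551  0.035] [1.385 0.379 0.464] [ 0.5487 -0.2862  0.26  ]
9 [-0.049 -0.62   0.039] [1.558 0.426 0.522] [ 0.5459 -0.3552  0.1969]
10 [-0.055 -0.689  0.043] [1.731 0.474 0.58 ] [ 0.543  -0.4242  0.202 ]
```

View pics/w5.png

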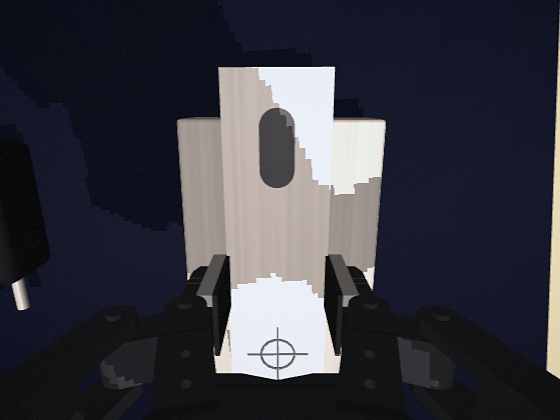

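>>> {"op": "drive_tool", "data": {
  "moves": [
    [[-0.06,-0.05,0.005,0.173,0.047,0.058,40],[-0.11,-0.11,0.01,0.346,0.095,0.116,0],[-0.11,-0.17,0.014,0.519,0.142,0.174,0],[-0.11,-0.23,0.018,0.692,0.189,0.232,0],[-0.11,-0.29,0.02,0.866,0.237,0.29,0]]
  ]
}}

```text
clock: 8.28
tcp_pos: [0.5624, -0.0038, 0.2601]
orientation: [0.543, 0.433, 0.686, -0.219]
wrist_force: [0.6, 0.3, 0.3]
finger_gap: 0.0854
```

```bash
cat > plan.py <<'E'
from bn import *
import sys
def plan(tgt,R,N,zmin=None):
    info(); st,R0,p0=pose(); rv=(R0.inv()*R).as_rotvec()
    print("total deg",np.degrees(np.linalg.norm(rv)),"mm",1e3*np.linalg.norm(tgt-p0))
    for k in range(1,N+1):
        f=k/N; p=p0+(tgt-p0)*f; print(k,np.round(R0.inv().apply(p-p0),3).tolist(),np.round(rv*f,3).tolist(),p)
E
python3 - <<'E'
from plan import *
plan(P0+ax*.25,RG,7)
E
```

```text
t 8.28 tcp [ 0.5624 -0.0038  0.2601] q [-0.3277  0.3734  0.1493  1.5055  0.3306  0.6214] F [0.5696 0.2917 0.2868] gap 0.0854
[[-0.0372  0.3554 -0.934 ]
 [ 0.8313  0.5296  0.1685]
 [ 0.5546 -0.7702 -0.3152]]
total deg 54.04873587497119 mm 424.8783733611827
1 [-0.013, -0.036, 0.047] [0.124, 0.034, 0.041] [ 0.5596 -0.0638  0.2518]
2 [-0.027, -0.071, 0.095] [0.248, 0.068, 0.082] [ 0.5568 -0.1239  0.2435]
3 [-0.04, -0.107, 0.142] [0.371, 0.102, 0.123] [ 0.5541 -0.184   0.2352]
4 [-0.054, -0.142, 0.189] [0.495, 0.136, 0.164] [ 0.5513 -0.244   0.2269]
5 [-0.067, -0.178, 0.237] [0.619, 0.17, 0.205] [ 0.5486 -0.3041  0.2186]
6 [-0.081, -0.213, 0.284] [0.743, 0.204, 0.246] [ 0.5458 -0.3642  0.2103]
7 [-0.094, -0.249, 0.331] [0.866, 0.238, 0.287] [ 0.543  -0.4242  0.202 ]
```

>>> {"op": "drive_tool", "data": {
  "moves": [
    [[-0.013,-0.036,0.047,0.124,0.034,0.041,0],[-0.027,-0.071,0.095,0.248,0.068,0.082,0],[-0.04,-0.107,0.142,0.371,0.102,0.123,0],[-0.054,-0.142,0.189,0.495,0.136,0.164,0],[-0.067,-0.178,0.237,0.619,0.17,0.205,0]]
  ]
}}

```text
clock: 8.9
tcp_pos: [0.5482, -0.3066, 0.2179]
orientation: [0.345, 0.662, 0.581, -0.325]
wrist_force: [1.1, 0.3, -1.0]
finger_gap: 0.0854
```

Run:
```python
from plan import *
plan(P0+ax*.25,RG,2)
```

```text
t 8.9 tcp [ 0.5482 -0.3066  0.2179] q [-0.8556  0.6977  0.4827  1.7415  0.4585  0.6876] F [ 1.0667  0.2704 -1.0314] gap 0.0854
[[ 0.1129  0.5449 -0.8309]
 [ 0.9932 -0.0867  0.0781]
 [-0.0295 -0.834  -0.551 ]]
total deg 15.215531609060807 mm 118.83805057262711
1 [-0.026, 0.002, 0.054] [0.122, 0.034, 0.04] [ 0.5456 -0.3654  0.21  ]
2 [-0.051, 0.004, 0.107] [0.244, 0.068, 0.08] [ 0.543  -0.4242  0.202 ]
```

>>> {"op": "drive_tool", "data": {
  "moves": [
    [[-0.026,0.002,0.054,0.122,0.034,0.04,0],[-0.051,0.004,0.107,0.244,0.068,0.08,0],[-0.051,0.004,0.107,0.244,0.068,0.08,0],[-0.051,0.004,0.107,0.244,0.068,0.08,0],[-0.051,0.004,0.107,0.244,0.068,0.08,0]]
  ]
}}

```text
clock: 9.52
tcp_pos: [0.5441, -0.4223, 0.2036]
orientation: [0.256, 0.731, 0.522, -0.356]
wrist_force: [-0.2, -0.9, 1.0]
finger_gap: 0.0851
```

Run:
```python
from plan import *
plan(P0+ax*.24,RG,1)
im,pp,st=wlook("w7")
L=np.array([P0+ax*k for k in np.linspace(.1,.185,18)])
for u in proj(pp,L): cv2.circle(im,tuple(np.int32(np.round(u))),1,(0,0,255),-1)
cv2.imwrite("pics/w7o.png",im)
t=cams.read_camera("top"); cv2.imwrite("pics/t7.png",t); cv2.imwrite("pics/t7c.png",cv2.resize(t[110:220,120:200],None,fx=5,fy=5,interpolation=cv2.INTER_CUBIC))
```

```text
t 9.53 tcp [ 0.5441 -0.4223  0.2036] q [-0.9939  0.9188  0.8301  1.9293  0.5065  0.7883] F [-0.2031 -0.8706  1.0447] gap 0.0851
[[ 0.2004  0.5815 -0.7885]
 [ 0.9462 -0.3236  0.0018]
 [-0.2541 -0.7464 -0.6151]]
total deg 0.17446459662012234 mm 10.270015338003274
1 [0.01, -0.0, 0.003] [0.003, 0.001, 0.0] [ 0.5451 -0.4184  0.1941]
```

View pics/w7o.png

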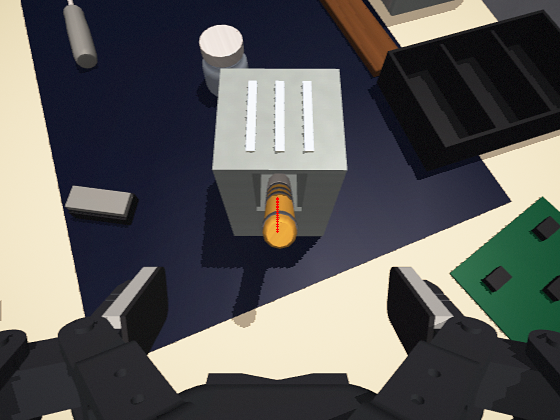

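View pics/t7c.png

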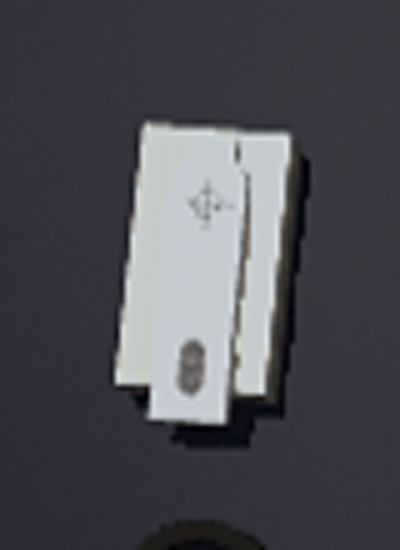

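Run:
```python
from plan import *
pt=cams.camera_params("top")
print("mark top",back(pt,(160.8,150.2),.038))
t=cv2.imread("pics/t7.png")
for r in finder.regions_of("top","mark")[:3]: print(r["conf"],r["point"],r["pixels"].sum())
s=cams.read_camera("scene"); ps=cams.camera_params("scene"); cv2.imwrite("pics/s7.png",s)
cv2.imwrite("pics/s7c.png",cv2.resize(s[180:240,360:440],None,fx=8,fy=8,interpolation=cv2.INTER_CUBIC))
print(proj(ps,[[.603,.261,.038],[.61,.261,.038]]))
plan(P0+ax*.140,RG,1)
```

```text
mark top [0.6019 0.2607 0.038 ]
0.92 [140.7, 310.3] 922
0.91 [159.0, 166.7] 889
[[411.0438 207.2464]
 [412.8376 208.7633]]
t 9.72 tcp [ 0.544  -0.4226  0.2036] q [-0.9941  0.9188  0.8305  1.9291  0.5064  0.7884] F [-0.1342 -0.0639 -0.6406] gap 0.0855
[[ 0.2006  0.5811 -0.7887]
 [ 0.9461 -0.3238  0.002 ]
 [-0.2543 -0.7466 -0.6148]]
total deg 0.17692070745549343 mm 110.12282657356002
1 [0.11, -0.0, 0.002] [0.003, 0.001, -0.0] [ 0.5651 -0.3602  0.1153]
```

View pics/s7c.png

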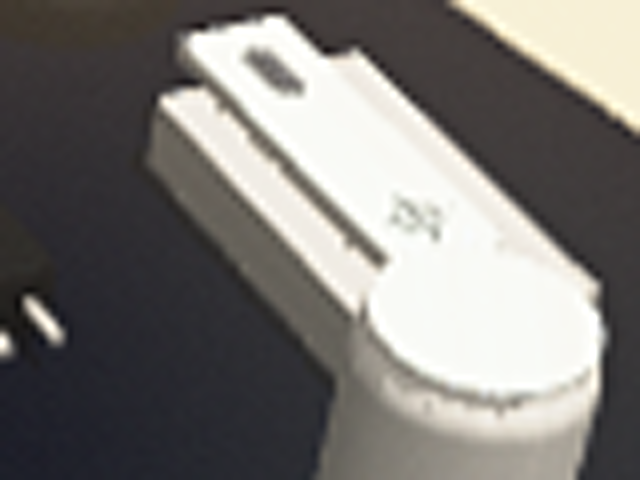

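>>> {"op": "drive_tool", "data": {
  "moves": [
    [[0.04,0.001,0.001,0.003,0.001,0,60],[0.08,0.0015,0.001,0.003,0.001,0,90],[0.1,0.0015,0.002,0.003,0.001,0,100],[0.11,0.0015,0.002,0.003,0.001,0,110],[0.11,0.0015,0.002,0.003,0.001,0,120]]
  ],
  "squeeze": 100
}}

```text
clock: 10.35
tcp_pos: [0.5672, -0.36, 0.1161]
orientation: [0.255, 0.732, 0.522, -0.357]
wrist_force: [-0.1, -0.4, 0.2]
finger_gap: 0.0453
```

Run:
```python
from plan import *
plan(P0+ax*.140,RG,1)
wlook("w8")
```

```text
t 10.35 tcp [ 0.5672 -0.36    0.1161] q [-0.9207  0.8418  0.4699  1.6083  0.5372  0.8669] F [-0.1468 -0.4292  0.2282] gap 0.0453
[[ 0.2003  0.582  -0.7881]
 [ 0.9457 -0.3251  0.0002]
 [-0.2561 -0.7453 -0.6155]]
total deg 0.04592878426661049 mm 2.1935420833293535
1 [0.0, -0.002, 0.001] [0.001, 0.0, 0.0] [ 0.5651 -0.3602  0.1153]
```

View pics/w8.png

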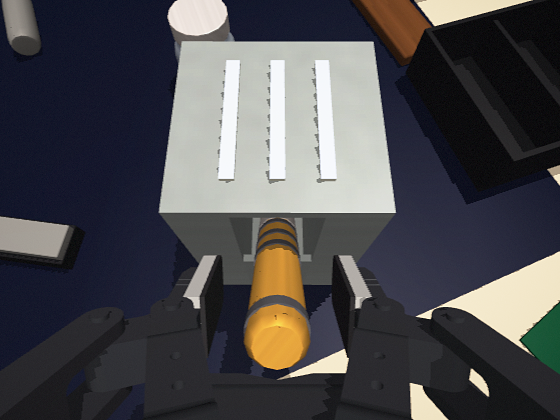

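>>> {"op": "drive_tool", "data": {
  "moves": [
    [[0,0,0,0,0,0,180],[0,0,0,0,0,0,230],[0,0,0,0,0,0,255],[0,0,0,0,0,0,255],[0,0,0,0,0,0,255]]
  ],
  "squeeze": 110
}}

```text
clock: 11.02
tcp_pos: [0.5676, -0.3615, 0.117]
orientation: [0.256, 0.732, 0.521, -0.357]
wrist_force: [1.4, -3.4, 2.3]
finger_gap: 0.0198
```

Run:
```python
from plan import *
plan(P0+ax*.265,RG,2)
wlook("w9")
```

```text
t 11.03 tcp [ 0.5676 -0.3615  0.117 ] q [-0.9218  0.8414  0.4723  1.6082  0.5376  0.8669] F [ 1.3661 -3.4475  2.3232] gap 0.0198
[[ 0.2027  0.5801 -0.7889]
 [ 0.9453 -0.3262  0.003 ]
 [-0.2557 -0.7464 -0.6145]]
total deg 0.19147665785555493 mm 123.47896122670079
1 [-0.062, -0.001, 0.0] [0.001, 0.001, -0.001] [ 0.5538 -0.3972  0.1654]
2 [-0.123, -0.002, 0.001] [0.001, 0.001, -0.003] [ 0.54   -0.4329  0.2138]
```

View pics/w9.png

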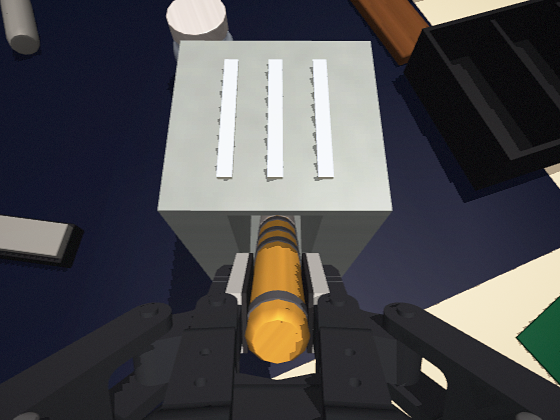

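>>> {"op": "drive_tool", "data": {
  "moves": [
    [[-0.015,0,-0.003,0,0,0,255],[-0.045,0,-0.004,0,0,0,255],[-0.08,0,-0.004,0,0,0,255],[-0.11,0,-0.004,0,0,0,255],[-0.14,0,-0.004,0,0,0,255]]
  ]
}}

```text
clock: 11.7
tcp_pos: [0.5393, -0.4395, 0.2293]
orientation: [0.255, 0.731, 0.522, -0.357]
wrist_force: [0.5, -0.3, -2.5]
finger_gap: 0.0197
```

Run:
```python
from plan import *
info()
wlook("w10"); s=cams.read_camera("scene"); cv2.imwrite("pics/s10.png",s)
cv2.imwrite("pics/s10c.png",cv2.resize(s[150:310,60:260],None,fx=3,fy=3,interpolation=cv2.INTER_CUBIC))
```

```text
t 11.7 tcp [ 0.5393 -0.4395  0.2293] q [-1.0108  0.9751  1.0056  2.0573  0.4984  0.7732] F [ 0.5247 -0.2961 -2.4915] gap 0.0197
[[ 0.1996  0.5816 -0.7886]
 [ 0.9457 -0.3251 -0.0004]
 [-0.2566 -0.7457 -0.6149]]
```

View pics/w10.png

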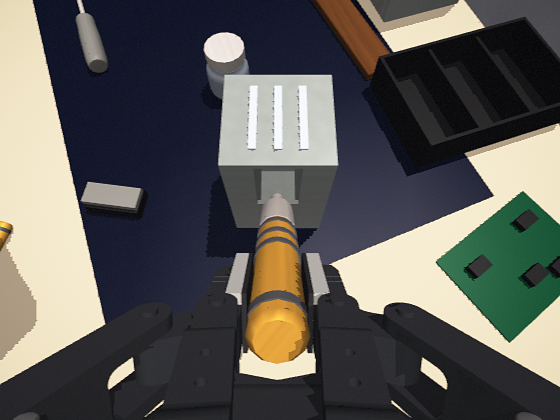

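View pics/s10c.png

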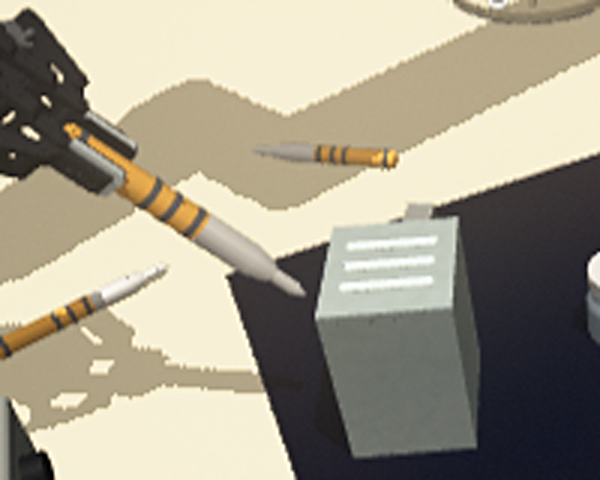

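Run:
```python
from plan import *
st,R,p=pose(); ps=cams.camera_params("scene")
for D in(.13,.135,.14,.145,.15): print(D,proj(ps,p+R.apply([D,0,0])),R.apply([D,0,0])+p)
RU=mk([0,0,-1],-yb)
plan(np.array([.46,-.40,.31]),RU,5)
```

```text
0.13 [[155.2084 245.9022]] [ 0.5657 -0.3664  0.1275]
0.135 [[157.1597 247.2143]] [ 0.5667 -0.3635  0.1236]
0.14 [[159.0985 248.5179]] [ 0.5677 -0.3606  0.1196]
0.145 [[161.0251 249.8133]] [ 0.5687 -0.3577  0.1157]
0.15 [[162.9394 251.1004]] [ 0.5697 -0.3548  0.1117]
t 11.8 tcp [ 0.5393 -0.4416  0.2302] q [-1.0127  0.9747  1.0089  2.0565  0.4989  0.7738] F [-0.2641  0.435  -3.4098] gap 0.0197
[[ 0.203   0.5783 -0.7901]
 [ 0.9448 -0.3275  0.003 ]
 [-0.257  -0.7472 -0.6129]]
total deg 37.801715049212724 mm 119.91045084729866
1 [-0.011, -0.018, -0.012] [-0.0, -0.132, -0.001] [ 0.5234 -0.4333  0.2462]
2 [-0.022, -0.035, -0.024] [-0.0, -0.264, -0.001] [ 0.5076 -0.425   0.2621]
3 [-0.033, -0.053, -0.036] [-0.0, -0.396, -0.002] [ 0.4917 -0.4166  0.2781]
4 [-0.044, -0.071, -0.048] [-0.001, -0.528, -0.003] [ 0.4759 -0.4083  0.294 ]
5 [-0.055, -0.088, -0.06] [-0.001, -0.66, -0.003] [ 0.46 -0.4   0.31]
```

>>> {"op": "drive_tool", "data": {
  "moves": [
    [[-0.015,-0.018,-0.014,0,-0.132,0,255],[-0.025,-0.035,-0.028,0,-0.264,0,255],[-0.035,-0.053,-0.038,0,-0.396,0,255],[-0.044,-0.071,-0.048,0,-0.528,-0.003,255],[-0.055,-0.088,-0.06,0,-0.66,-0.003,255]]
  ]
}}

```text
clock: 12.42
tcp_pos: [0.4592, -0.3976, 0.3086]
orientation: [-0.41, -0.574, -0.411, 0.577]
wrist_force: [0.8, -0.2, -3.0]
finger_gap: 0.0194
```

Run:
```python
from plan import *
RU=mk([0,0,-1],-yb)
info(); rel([.47,-.12,.30],RU); rel([.53,.13,.30],RU); rel([.6025,.2615,.27],RU)
```

```text
t 12.43 tcp [ 0.4592 -0.3976  0.3086] q [-0.8439  0.3767  0.3239  1.5188 -0.0038  1.059 ] F [ 0.8364 -0.1819 -2.9819] gap 0.0194
[[-0.0033 -0.002  -1.    ]
 [ 0.9454 -0.326  -0.0025]
 [-0.326  -0.9454  0.003 ]]
row [0.008, -0.0802, -0.266] [-0.0002, 0.003, 0.0025] deg 0.22048869285102007 mm 277.9580878429448
row [0.0073, -0.105, -0.5219] [-0.0002, 0.003, 0.0025] deg 0.22048869285102007 mm 532.4155271817378
row [0.0368, -0.0793, -0.6699] [-0.0002, 0.003, 0.0025] deg 0.22048869285102007 mm 675.619804387489
```

>>> {"op": "drive_tool", "data": {
  "moves": [
    [[0.004,-0.016,-0.053,0,0.003,0.002,255],[0.006,-0.032,-0.106,0,0.003,0.002,255],[0.008,-0.048,-0.16,0,0.003,0.002,255],[0.008,-0.064,-0.213,0,0.003,0.002,255],[0.008,-0.08,-0.266,0,0.003,0.002,255]]
  ]
}}

```text
clock: 13.05
tcp_pos: [0.4683, -0.1168, 0.2976]
orientation: [-0.409, -0.575, -0.412, 0.576]
wrist_force: [1.2, 0.6, -2.7]
finger_gap: 0.0197
```

Run:
```python
from plan import *
RU=mk([0,0,-1],-yb)
info(); rel([.53,.13,.30],RU); rel([.6025,.2615,.27],RU)
```

```text
t 13.05 tcp [ 0.4683 -0.1168  0.2976] q [-0.4111  0.125  -0.0327  1.4172  0.0002  1.491 ] F [ 1.1873  0.6133 -2.7389] gap 0.0197
[[-0.0037  0.0019 -1.    ]
 [ 0.9456 -0.3253 -0.0041]
 [-0.3253 -0.9456 -0.0006]]
row [-0.0022, -0.022, -0.2535] [0.0005, -0.0006, 0.0041] deg 0.2391167680164007 mm 254.4353612591645
row [0.0278, 0.0039, -0.4014] [0.0005, -0.0006, 0.0041] deg 0.2391167680164007 mm 402.36926545942106
```

>>> {"op": "drive_tool", "data": {
  "moves": [
    [[-0.001,-0.005,-0.055,0,0,0.004,255],[-0.002,-0.01,-0.11,0,0,0.004,255],[-0.002,-0.015,-0.165,0,0,0.004,255],[-0.002,-0.02,-0.22,0,0,0.004,255],[0.002,-0.022,-0.275,0,0,0.004,255]]
  ]
}}

```text
clock: 13.68
tcp_pos: [0.5351, 0.1527, 0.2937]
orientation: [-0.41, -0.575, -0.412, 0.576]
wrist_force: [2.0, -0.6, -3.2]
finger_gap: 0.0198
```

Run:
```python
from plan import *
RU=mk([0,0,-1],-yb)
info(); rel([.6025,.2615,.26],RU); rel([.6025,.2615,.215],RU)
```

```text
t 13.68 tcp [0.5351 0.1527 0.2937] q [0.1336 0.2707 0.1396 1.4426 0.0003 2.0346] F [ 1.9541 -0.589  -3.2164] gap 0.0198
[[-0.0029 -0.0001 -1.    ]
 [ 0.946  -0.3242 -0.0027]
 [-0.3242 -0.946   0.001 ]]
row [0.0335, 0.0286, -0.1248] [0.0017, 0.001, 0.0027] deg 0.19051873368976827 mm 132.34627397416773
row [0.0785, 0.0287, -0.1248] [0.0017, 0.001, 0.0027] deg 0.19051873368976827 mm 150.2559666942653
```

>>> {"op": "drive_tool", "data": {
  "moves": [
    [[0.0,0.01,-0.045,0.002,0.001,0.003,255],[0.01,0.02,-0.09,0.002,0.001,0.003,255],[0.03,0.0286,-0.1248,0.002,0.001,0.003,255],[0.06,0.0286,-0.1248,0.002,0.001,0.003,255],[0.07,0.0286,-0.1248,0.002,0.001,0.003,255]]
  ]
}}

```text
clock: 14.3
tcp_pos: [0.5991, 0.2618, 0.2187]
orientation: [-0.41, -0.573, -0.412, 0.578]
wrist_force: [-0.6, 0.6, -2.5]
finger_gap: 0.0199
```

```bash
cat > chk.py <<'E'
import sys
from plan import *
n=sys.argv[1]
info()
RU=mk([0,0,-1],-yb); st,R,p=pose()
t=cams.read_camera("top"); s=cams.read_camera("scene"); cv2.imwrite(f"pics/t{n}.png",t); cv2.imwrite(f"pics/s{n}.png",s)
a=cv2.resize(t[110:180,130:200],None,fx=6,fy=6,interpolation=cv2.INTER_CUBIC); b=cv2.resize(s[150:220,370:430],None,fx=6,fy=6,interpolation=cv2.INTER_CUBIC)
cv2.imwrite(f"pics/c{n}.png",np.hstack([a,b])); wlook("w"+n)
ps=cams.camera_params("scene");print("scene px of point est",proj(ps,p+R.apply([.143,0,0])),"mark",proj(ps,[.6025,.2615,.038]))
rel([.6025,.2615,p[2]],RU)
E
python3 chk.py 14
```

```text
t 14.3 tcp [0.5991 0.2618 0.2187] q [ 0.2894  0.4823  0.2669  1.3635 -0.0003  2.1908] F [-0.5805  0.5949 -2.4974] gap 0.0199
[[-0.0076 -0.0026 -1.    ]
 [ 0.9458 -0.3246 -0.0064]
 [-0.3246 -0.9459  0.0049]]
scene px of point est [[412.5773 194.3468]] mark [[411.0729 207.0864]]
row [0.0041, 0.0012, -0.0007] [-0.0003, 0.0013, 0.0015] deg 0.1133656527043937 mm 4.367315703990959
```

View pics/c14.png

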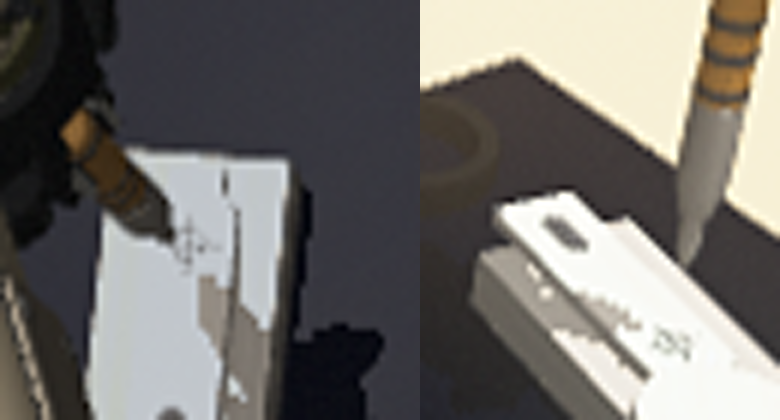

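View pics/w14.png

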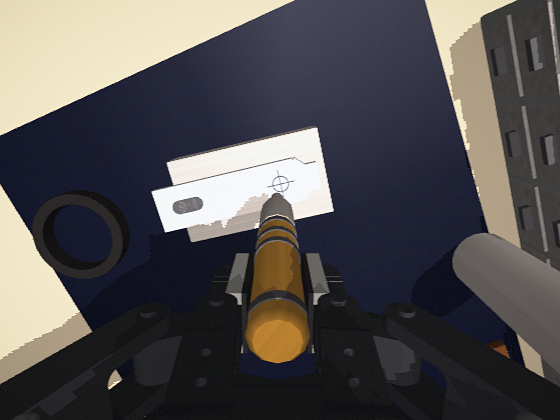

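```bash
cat > tri.py <<'E'
from h import *
def tri(pa,ua,pb,ub):
    f=lambda X:np.r_[proj(pa,X)[0]-ua,proj(pb,X)[0]-ub]
    r=least_squares(f,[.6,.26,.07]); return r.x,r.fun
E
python3 - <<'E'
from plan import *
from tri import tri
pt=cams.camera_params("top"); ps=cams.camera_params("scene"); st,R,p=pose()
for D in (0.06,.1,.143): print(D,proj(pt,p+R.apply([D,0,0])),proj(ps,p+R.apply([D,0,0])))
print(tri(pt,[158.6,149.6],ps,[415,193.6]))
E
python3 -c "
import cv2
t=cv2.imread('pics/t14.png')[115:165,130:180];s=cv2.imread('pics/s14.png')[140:215,380:440]
import numpy as np
a=cv2.resize(t,None,fx=8,fy=8,interpolation=cv2.INTER_NEAREST);b=cv2.resize(s,None,fx=6,fy=6,interpolation=cv2.INTER_NEAREST)
c=np.zeros((450,760,3),np.uint8);c[:400,:400]=a;c[:450,400:]=b;cv2.imwrite('pics/z14.png',c)"
```

```text
0.06 [[149.0311 139.5345]] [[420.041  165.6005]]
0.1 [[152.9872 143.3039]] [[416.8246 179.4912]]
0.143 [[156.9879 147.1156]] [[413.542 193.668]]
(array([0.5982, 0.2622, 0.0768]), array([-1.777 , -1.1892, -2.0263,  0.3497]))
```

View pics/z14.png

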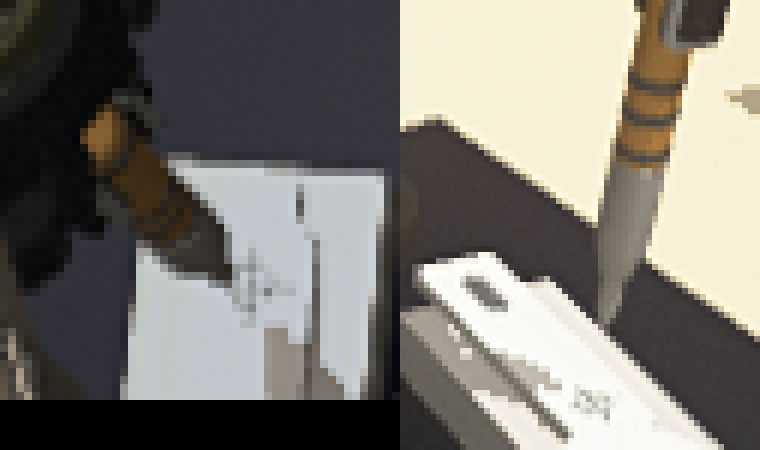

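>>> {"op": "drive_tool", "data": {
  "moves": [
    [[0.0,0.0035,0.0012,0,0.005,0.006,255],[0.008,0.0035,0.0012,0,0.005,0.006,255],[0.016,0.0035,0.0012,0,0.005,0.006,255],[0.022,0.0035,0.0012,0,0.005,0.006,255],[0.026,0.0035,0.0012,0,0.005,0.006,255]]
  ]
}}

```text
clock: 15.08
tcp_pos: [0.6037, 0.2588, 0.1961]
orientation: [0.411, 0.577, 0.41, -0.574]
wrist_force: [0.4, -0.4, -2.4]
finger_gap: 0.0194
```

```bash
python3 chk.py 15;python3 -c "
import cv2
t=cv2.imread('pics/t15.png')[115:165,130:180];s=cv2.imread('pics/s15.png')[140:215,380:440]
import numpy as np
a=cv2.resize(t,None,fx=8,fy=8,interpolation=cv2.INTER_NEAREST);b=cv2.resize(s,None,fx=6,fy=6,interpolation=cv2.INTER_NEAREST)
c=np.zeros((450,760,3),np.uint8);c[:400,:400]=a;c[:450,400:]=b;cv2.imwrite('pics/z15.png',c)"
```

```text
t 15.07 tcp [0.6037 0.2588 0.1961] q [0.2827 0.482  0.2114 1.2953 0.0004 2.1857] F [ 0.4492 -0.4126 -2.4074] gap 0.0194
[[ 0.0046  0.0018 -1.    ]
 [ 0.9453 -0.3261  0.0037]
 [-0.3261 -0.9453 -0.0032]]
scene px of point est [[411.8618 203.0941]] mark [[411.0729 207.0864]]
row [0.0004, -0.0021, -0.002] [-0.0002, -0.0032, -0.004] deg 0.2947287838327623 mm 2.9086768684018485
```

View pics/z15.png

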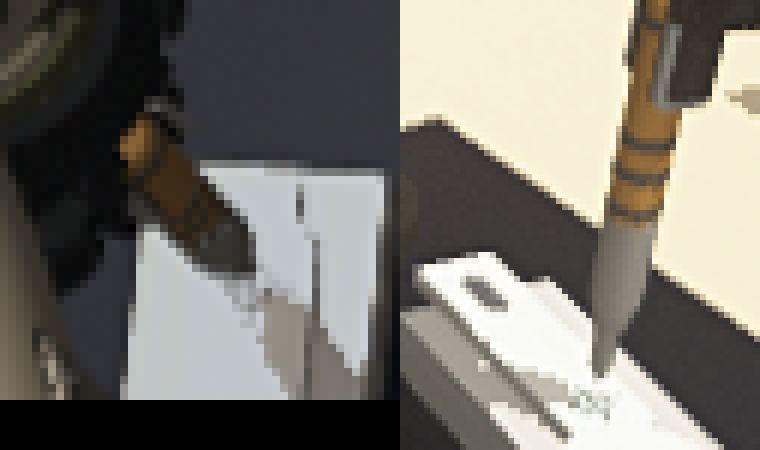

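View pics/w15.png

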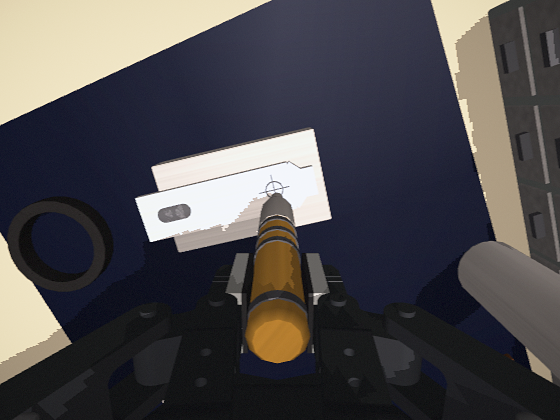

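>>> {"op": "drive_tool", "data": {
  "moves": [
    [[0.002,-0.0015,-0.0018,0,-0.002,-0.003,255],[0.004,-0.0018,-0.0018,0,-0.003,-0.003,255],[0.006,-0.0018,-0.0018,0,-0.003,-0.003,255],[0.008,-0.0018,-0.0018,0,-0.003,-0.003,255],[0.009,-0.0018,-0.0018,0,-0.003,-0.003,255]]
  ]
}}

```text
clock: 15.85
tcp_pos: [0.6027, 0.2612, 0.1873]
orientation: [0.411, 0.576, 0.41, -0.576]
wrist_force: [0.4, -0.5, -3.0]
finger_gap: 0.02
```

```bash
python3 chk.py 16;python3 -c "
import cv2
t=cv2.imread('pics/t16.png')[125:165,140:180];s=cv2.imread('pics/s16.png')[180:220,390:430];w=cv2.imread('pics/w16.png')[160:220,250:310]
import numpy as np
a=cv2.resize(t,None,fx=6,fy=6,interpolation=cv2.INTER_NEAREST);b=cv2.resize(s,None,fx=6,fy=6,interpolation=cv2.INTER_NEAREST);d=cv2.resize(w,None,fx=4,fy=4,interpolation=cv2.INTER_NEAREST)
cv2.imwrite('pics/z16.png',np.hstack([a,b,d]))"
```

```text
t 15.85 tcp [0.6027 0.2612 0.1873] q [ 0.287   0.4882  0.1999  1.2817 -0.0004  2.1899] F [ 0.4153 -0.4755 -3.0223] gap 0.02
[[ 0.0009 -0.0001 -1.    ]
 [ 0.9454 -0.326   0.0009]
 [-0.326  -0.9454 -0.0002]]
scene px of point est [[411.4945 205.2607]] mark [[411.0729 207.0864]]
row [0.0001, -0.0003, -0.0002] [-0.0002, -0.0002, -0.0009] deg 0.05521440941435371 mm 0.4156771694874434
```

View pics/z16.png

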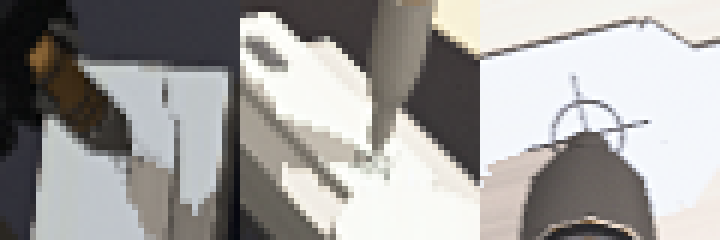

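>>> {"op": "drive_tool", "data": {
  "moves": [
    [[0.0,-0.0003,0.0015,0,0,0,255],[0.0,-0.0003,0.0015,0,0,0,255],[0.003,-0.0003,0.0015,0,0,0,255],[0.005,-0.0003,0.0015,0,0,0,255],[0.006,-0.0003,0.0015,0,0,0,255]]
  ],
  "squeeze": 120
}}

```text
clock: 16.62
tcp_pos: [0.6018, 0.2598, 0.1811]
orientation: [0.411, 0.576, 0.41, -0.576]
wrist_force: [0.4, -0.7, -2.4]
finger_gap: 0.0196
```

```bash
python3 chk.py 17;python3 -c "
import cv2
t=cv2.imread('pics/t17.png')[125:165,140:180];s=cv2.imread('pics/s17.png')[180:220,390:430];w=cv2.imread('pics/w17.png')[160:220,250:310]
import numpy as np
a=cv2.resize(t,None,fx=6,fy=6,interpolation=cv2.INTER_NEAREST);b=cv2.resize(s,None,fx=6,fy=6,interpolation=cv2.INTER_NEAREST);d=cv2.resize(w,None,fx=4,fy=4,interpolation=cv2.INTER_NEAREST)
cv2.imwrite('pics/z17.png',np.hstack([a,b,d]))"
```

```text
t 16.62 tcp [0.6018 0.2598 0.1811] q [ 0.2854  0.4879  0.1841  1.2666 -0.0003  2.1883] F [ 0.4306 -0.6621 -2.4337] gap 0.0196
[[ 0.0005 -0.0002 -1.    ]
 [ 0.9454 -0.326   0.0005]
 [-0.326  -0.9454  0.    ]]
scene px of point est [[410.3914 207.104 ]] mark [[411.0729 207.0864]]
row [0.0002, 0.0, -0.0017] [-0.0002, -0.0001, -0.0007] deg 0.04372518267853649 mm 1.7452801626736216
```

View pics/z17.png

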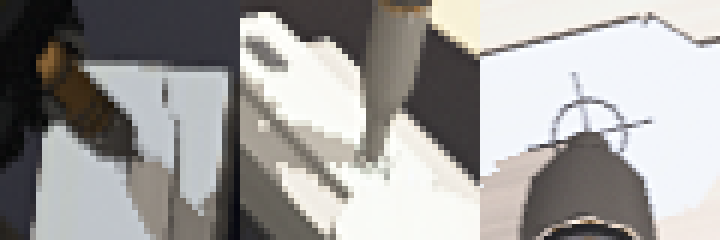

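>>> {"op": "drive_tool", "data": {
  "moves": [
    [[0.001,0,0,0,0,0,255],[0.002,0,0,0,0,0,255],[0.003,0,0,0,0,0,255],[0.0035,0,0,0,0,0,255],[0.004,0,0,0,0,0,255]]
  ]
}}

```text
clock: 17.4
tcp_pos: [0.6022, 0.26, 0.1779]
orientation: [0.411, 0.576, 0.41, -0.575]
wrist_force: [-1.3, -0.4, 4.2]
finger_gap: 0.0195
```

>>> {"op": "drive_tool", "data": {
  "moves": [
    [[0.002,0,0,0,0,0,255],[0.004,0,0,0,0,0,255],[0.006,0,0,0,0,0,255],[0.0075,0,0,0,0,0,255],[0.009,0,0,0,0,0,255]]
  ]
}}

```text
clock: 18.02
tcp_pos: [0.6024, 0.2602, 0.1699]
orientation: [0.411, 0.577, 0.41, -0.575]
wrist_force: [-3.4, 0.2, 12.1]
finger_gap: 0.0196
```

```bash
python3 -c "
from plan import *
info()"
```

```text
t 18.02 tcp [0.6024 0.2602 0.1699] q [0.2855 0.4911 0.1617 1.2385 0.     2.1883] F [-3.449   0.223  12.0621] gap 0.0196
[[ 0.0028  0.0009 -1.    ]
 [ 0.9454 -0.3259  0.0024]
 [-0.3259 -0.9454 -0.0017]]
```

>>> {"op": "drive_tool", "data": {
  "moves": [
    [[0.001,0,0,0,0,0,255],[0.0015,0,0,0,0,0,255],[0.002,0,0,0,0,0,255],[0.002,0,0,0,0,0,255],[0.002,0,0,0,0,0,255]]
  ]
}}

```text
clock: 18.65
tcp_pos: [0.6025, 0.2604, 0.1698]
orientation: [0.411, 0.577, 0.41, -0.574]
wrist_force: [-4.0, -0.7, 11.4]
finger_gap: 0.0199
```

```bash
python3 chk.py 18;python3 -c "
import cv2
t=cv2.imread('pics/t18.png')[125:165,140:180];s=cv2.imread('pics/s18.png')[170:220,380:430];w=cv2.imread('pics/w18.png')[160:220,250:310]
import numpy as np
a=cv2.resize(t,None,fx=6,fy=6,interpolation=cv2.INTER_NEAREST);b=cv2.resize(s,(240,240),interpolation=cv2.INTER_NEAREST);d=cv2.resize(w,None,fx=4,fy=4,interpolation=cv2.INTER_NEAREST)
cv2.imwrite('pics/z18.png',np.hstack([a,b,d]))"
```

```text
t 18.65 tcp [0.6025 0.2604 0.1698] q [0.2857 0.4899 0.1596 1.2358 0.0002 2.1883] F [-4.0082 -0.7373 11.3694] gap 0.0199
[[ 0.0045  0.0016 -1.    ]
 [ 0.9454 -0.3258  0.0037]
 [-0.3258 -0.9454 -0.003 ]]
scene px of point est [[410.1804 210.711 ]] mark [[411.0729 207.0864]]
row [0.0, -0.0004, -0.0011] [0.0, -0.0029, -0.0037] deg 0.2724865592689947 mm 1.1187889486612388
```

View pics/z18.png

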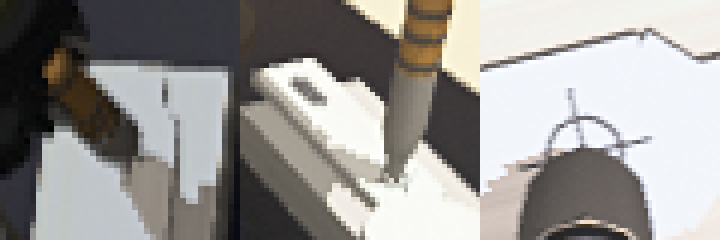

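View pics/w18.png

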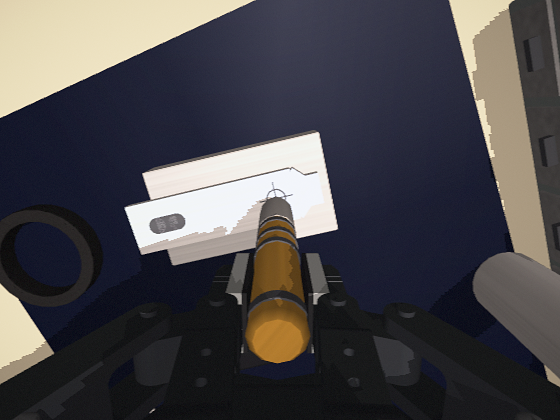

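>>> {"op": "drive_tool", "data": {
  "moves": [
    [[0.002,0,0,0,-0.003,-0.003,255],[0.004,0,0,0,-0.003,-0.003,255],[0.006,0,0,0,-0.003,-0.003,255],[0.006,0,0,0,-0.003,-0.003,255],[0.006,0,0,0,-0.003,-0.003,255]]
  ]
}}

```text
clock: 19.42
tcp_pos: [0.6033, 0.2609, 0.1693]
orientation: [0.411, 0.578, 0.41, -0.574]
wrist_force: [-5.7, -0.8, 26.0]
finger_gap: 0.0196
```

```bash
python3 chk.py 19
```

```text
t 19.43 tcp [0.6033 0.2609 0.1693] q [ 0.2862  0.4905  0.1593  1.2331 -0.0001  2.1887] F [-5.743  -0.8438 26.0498] gap 0.0196
[[ 0.0062  0.0017 -1.    ]
 [ 0.9455 -0.3256  0.0053]
 [-0.3256 -0.9455 -0.0036]]
scene px of point est [[410.5639 211.0512]] mark [[411.0729 207.0864]]
row [0.0, -0.0009, -0.0003] [0.0003, -0.0036, -0.0053] deg 0.3691988969056604 mm 0.9738844139259433
```

View pics/w19.png

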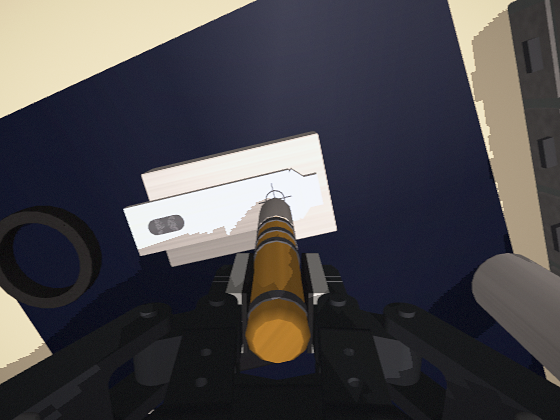

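The hard stop is reached: 28 N with no further travel, after about 10 mm below first contact. I lift straight up.

>>> {"op": "drive_tool", "data": {
  "moves": [
    [[-0.005,0,0,0,-0.004,-0.005,255],[-0.015,0,0,0,-0.004,-0.005,255],[-0.04,0,0,0,-0.004,-0.005,255],[-0.08,0,0,0,-0.004,-0.005,255],[-0.13,0,0,0,-0.004,-0.005,255]]
  ]
}}

```text
clock: 20.2
tcp_pos: [0.6018, 0.2604, 0.2977]
orientation: [-0.41, -0.574, -0.411, 0.577]
wrist_force: [0.6, 0.6, -2.6]
finger_gap: 0.0197
```

```bash
python3 chk.py 20
python3 - <<'E'
from plan import *
RU=mk([0,0,-1],-yb)
rel([.47,-.05,.30],RU)
E
```

```text
t 20.2 tcp [0.6018 0.2604 0.2977] q [ 0.2863  0.4865  0.465   1.5543 -0.0004  2.1888] F [ 0.565   0.5503 -2.5917] gap 0.0197
[[-0.0046 -0.0018 -1.    ]
 [ 0.9455 -0.3257 -0.0037]
 [-0.3257 -0.9455  0.0032]]
scene px of point est [[419.0647 168.6232]] mark [[411.0729 207.0864]]
row [0.0038, -0.0015, 0.0] [0.0002, -0.0023, -0.004] deg 0.2665323256952656 mm 4.048491017627928
row [0.0006, -0.0253, 0.3377] [0.0002, -0.0023, -0.004] deg 0.2665323256952656 mm 338.66036496810636
```

View pics/w20.png

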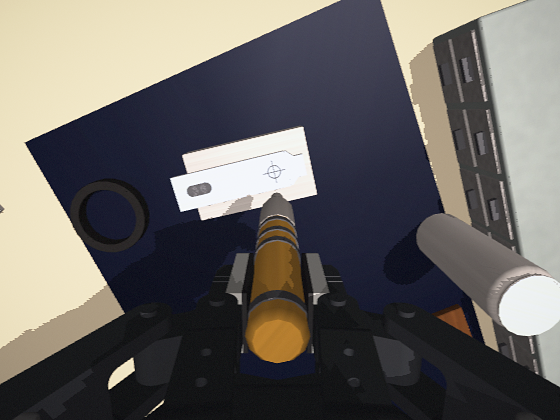

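View pics/c20.png

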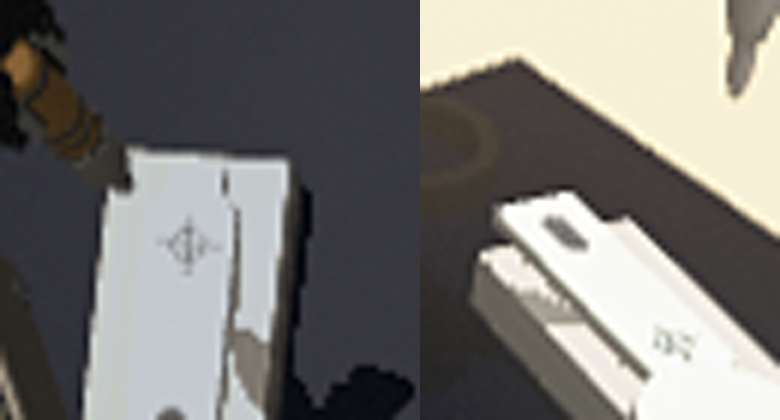

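>>> {"op": "drive_tool", "data": {
  "moves": [
    [[-0.002,-0.005,0.055,0,-0.002,-0.004,255],[-0.002,-0.01,0.11,0,-0.002,-0.004,255],[-0.002,-0.015,0.17,0,-0.002,-0.004,255],[-0.002,-0.02,0.23,0,-0.002,-0.004,255],[-0.002,-0.026,0.29,0,-0.002,-0.004,255]]
  ]
}}

```text
clock: 20.98
tcp_pos: [0.4832, -0.0061, 0.3001]
orientation: [-0.41, -0.575, -0.412, 0.576]
wrist_force: [0.7, -0.2, -2.1]
finger_gap: 0.0198
```

Run:
```python
from plan import *
RU=mk([0,0,-1],-yb)
info();rel([.46,-.28,.30],RU)
```

```text
t 20.98 tcp [ 0.4832 -0.0061  0.3001] q [-0.179   0.1254 -0.0259  1.4229  0.0001  1.7232] F [ 0.7456 -0.201  -2.0539] gap 0.0198
[[-0.0034  0.0007 -1.    ]
 [ 0.9456 -0.3254 -0.0034]
 [-0.3254 -0.9456  0.0005]]
row [0.0, 0.0672, 0.2665] [0.0005, 0.0005, 0.0034] deg 0.20118426956322988 mm 274.8649241753851
```

>>> {"op": "drive_tool", "data": {
  "moves": [
    [[0,0.011,0.055,0,0,0.003,255],[0,0.023,0.11,0,0,0.003,255],[0,0.036,0.165,0,0,0.003,255],[0,0.05,0.22,0,0,0.003,255],[0,0.067,0.27,0,0,0.003,255]]
  ]
}}

```text
clock: 21.6
tcp_pos: [0.4575, -0.2846, 0.2976]
orientation: [-0.409, -0.575, -0.412, 0.576]
wrist_force: [1.2, -0.1, -1.9]
finger_gap: 0.0196
```

Run:
```python
from plan import *
# saved grip pose
G=np.array([.5676,-.3615,.117]); print("s of grip", (G-P0)@ax, G-P0-ax*((G-P0)@ax))
np.save("G.npy",G)
RU=mk([0,0,-1],-yb)
info();rel([.46,-.40,.31],RU); rel(G+ax*.155,RG)
```

```text
s of grip 0.1415874627344915 [ 0.0028 -0.0004  0.0004]
t 21.6 tcp [ 0.4575 -0.2846  0.2976] q [-0.7054  0.2362  0.1037  1.4423 -0.0004  1.1976] F [ 1.1947 -0.1323 -1.8737] gap 0.0196
[[-0.0033  0.0023 -1.    ]
 [ 0.9453 -0.3261 -0.0039]
 [-0.3261 -0.9453 -0.001 ]]
row [-0.0127, 0.04, 0.1082] [-0.0003, -0.001, 0.0039] deg 0.23121300341840717 mm 116.04409803540764
row [0.0578, 0.1294, 0.1322] [-0.0016, 0.6622, 0.0037] deg 37.94086555534396 mm 193.85333320074002
```

>>> {"op": "drive_tool", "data": {
  "moves": [
    [[-0.01,0.02,0.058,0,0,0.004,255],[-0.01,0.045,0.11,0,0.1,0.004,255],[0.01,0.075,0.125,0,0.28,0.004,255],[0.035,0.105,0.132,0,0.46,0.004,255],[0.058,0.129,0.132,-0.002,0.64,0.004,255]]
  ]
}}

```text
clock: 22.22
tcp_pos: [0.5353, -0.4529, 0.237]
orientation: [0.261, 0.728, 0.518, -0.366]
wrist_force: [1.7, -0.9, -2.5]
finger_gap: 0.0197
```

Run:
```python
from plan import *
G=np.load("G.npy"); up=np.array([.256,.746,.6149]) # -tool z
info(); rel(G+ax*.155+up*.006,RG)
im,pp,st=wlook("w22")
for u in proj(pp,np.array([B(-.067,y,z) for y in(-.019,.019) for z in(.068,.135)])): cv2.circle(im,tuple(np.int32(np.round(u))),2,(0,0,255),-1)
cv2.imwrite("pics/w22o.png",im)
```

```text
t 22.23 tcp [ 0.5353 -0.4529  0.237 ] q [-1.0191  1.0013  1.0917  2.1011  0.4796  0.7756] F [ 1.655  -0.9018 -2.4888] gap 0.0197
[[ 0.1949  0.5636 -0.8027]
 [ 0.945  -0.327  -0.0001]
 [-0.2625 -0.7586 -0.5964]]
row [-0.001, 0.0007, -0.0085] [-0.001, 0.0242, -0.0007] deg 1.3895155901568395 mm 8.570798898192832
```

View pics/w22o.png

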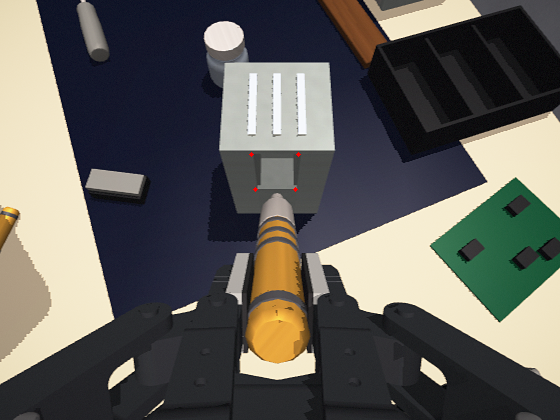

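>>> {"op": "drive_tool", "data": {
  "moves": [
    [[-0.001,0.0007,-0.0085,-0.001,0.024,0,255],[0.01,0.0007,-0.0085,-0.001,0.024,0,255],[0.03,0.0007,-0.0078,-0.001,0.024,0,255],[0.05,0.0007,-0.0073,-0.001,0.024,0,255],[0.06,0.0007,-0.007,-0.001,0.024,0,255]]
  ]
}}

```text
clock: 22.9
tcp_pos: [0.5489, -0.4136, 0.17]
orientation: [0.239, 0.734, 0.528, -0.354]
wrist_force: [1.0, -0.2, -1.4]
finger_gap: 0.0195
```

Run:
```python
from plan import *
G=np.load("G.npy"); up=np.array([.256,.746,.6149])
info(); rel(G+ax*.03+up*.005,RG); rel(G+ax*.004+up*.002,RG)
wlook("w23")
s=cams.read_camera("scene"); cv2.imwrite("pics/s23c.png",cv2.resize(s[150:310,60:260],None,fx=3,fy=3,interpolation=cv2.INTER_CUBIC))
```

```text
t 22.9 tcp [ 0.5489 -0.4136  0.17  ] q [-0.9844  0.9428  0.7807  1.886   0.5168  0.8009] F [ 1.0405 -0.246  -1.3936] gap 0.0195
[[ 0.1905  0.6061 -0.7722]
 [ 0.9444 -0.3279 -0.0243]
 [-0.2679 -0.7247 -0.6349]]
row [0.0462, 0.0012, -0.0149] [-0.017, -0.0249, 0.0176] deg 1.9974168316765724 mm 48.54733228933536
row [0.0721, 0.0017, -0.0112] [-0.017, -0.0249, 0.0176] deg 1.9974168316765724 mm 72.99834761623902
```

View pics/w23.png

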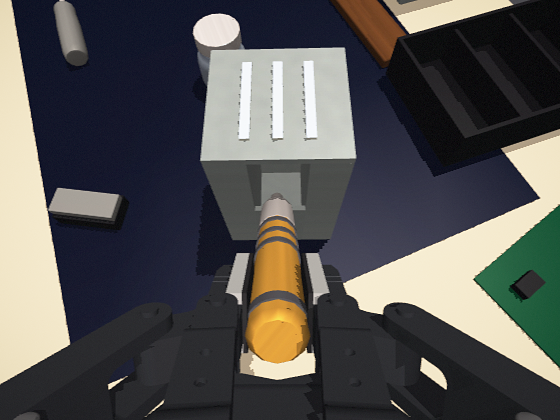

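View pics/s23c.png

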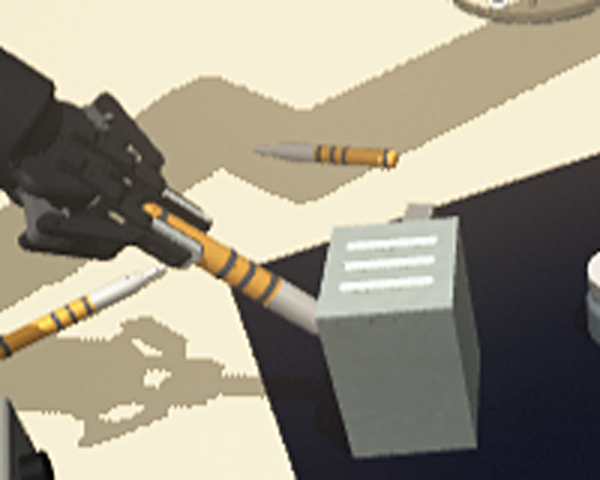

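>>> {"op": "drive_tool", "data": {
  "moves": [
    [[0.0,0.001,-0.01,-0.015,-0.022,0.016,255],[0.005,0.001,-0.015,-0.017,-0.025,0.018,255],[0.02,0.001,-0.015,-0.017,-0.025,0.018,255],[0.035,0.001,-0.015,-0.017,-0.025,0.018,255],[0.046,0.001,-0.015,-0.017,-0.025,0.018,255]]
  ]
}}

```text
clock: 23.62
tcp_pos: [0.5625, -0.3742, 0.1432]
orientation: [0.254, 0.732, 0.522, -0.357]
wrist_force: [-0.2, -0.5, -3.1]
finger_gap: 0.02
```

Run:
```python
from plan import *
G=np.load("G.npy"); up=np.array([.256,.746,.6149])
info(); rel(G+ax*.004+up*.002,RG);rel(G,RG)
wlook("w24")
```

```text
t 23.62 tcp [ 0.5625 -0.3742  0.1432] q [-0.9373  0.8507  0.5524  1.6928  0.5304  0.8494] F [-0.1684 -0.5138 -3.1446] gap 0.02
[[ 0.1994  0.5831 -0.7875]
 [ 0.9457 -0.3252 -0.0014]
 [-0.2569 -0.7445 -0.6163]]
row [0.0251, 0.0007, 0.0034] [-0.0003, -0.0008, 0.0015] deg 0.09858751312296493 mm 25.32764892142878
row [0.0291, 0.0007, 0.0054] [-0.0003, -0.0008, 0.0015] deg 0.09858751312296493 mm 29.59135856121098
```

View pics/w24.png

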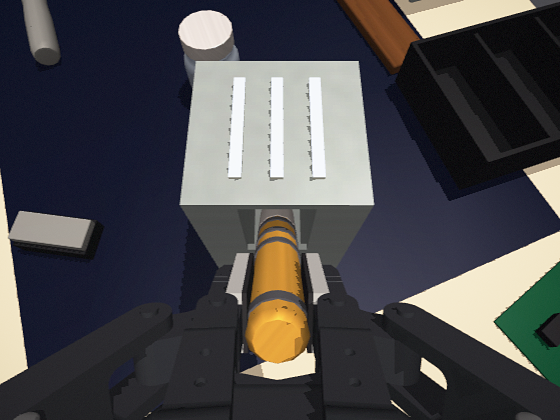

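>>> {"op": "drive_tool", "data": {
  "moves": [
    [[0.008,0.0007,0.001,0,0,0.001,255],[0.016,0.0007,0.002,0,0,0.001,255],[0.022,0.0007,0.003,0,0,0.001,255],[0.026,0.0007,0.004,0,0,0.001,255],[0.027,0.0007,0.005,0,0,0.001,255]]
  ]
}}

```text
clock: 24.3
tcp_pos: [0.5673, -0.3617, 0.1181]
orientation: [0.254, 0.732, 0.522, -0.357]
wrist_force: [0.1, -1.3, -0.0]
finger_gap: 0.0192
```

Run:
```python
from plan import *
G=np.load("G.npy")
info(); rel(G,RG)
```

```text
t 24.3 tcp [ 0.5673 -0.3617  0.1181] q [-0.9221  0.846   0.4821  1.6192  0.5369  0.8655] F [ 0.118  -1.3174 -0.0196] gap 0.0192
[[ 0.1996  0.5834 -0.7873]
 [ 0.9456 -0.3252 -0.0013]
 [-0.2568 -0.7442 -0.6166]]
row [0.0011, 0.0002, 0.0004] [-0.0003, -0.0012, 0.0014] deg 0.10580971925389474 mm 1.1437937144129604
```

>>> {"op": "drive_tool", "data": {
  "moves": [
    [[0.001,0.0002,0.0008,0,0,0,255],[0.001,0.0002,0.0008,0,0,0,255],[0.001,0.0002,0.0008,0,0,0,240],[0.001,0.0002,0.0008,0,0,0,190],[0.001,0.0002,0.0008,0,0,0,150]]
  ]
}}

```text
clock: 24.92
tcp_pos: [0.5678, -0.3617, 0.1168]
orientation: [0.254, 0.732, 0.522, -0.356]
wrist_force: [0.3, 0.5, -0.0]
finger_gap: 0.0349
```

Run:
```python
from plan import *
info(); wlook("w26")
s=cams.read_camera("scene"); cv2.imwrite("pics/s26c.png",cv2.resize(s[150:310,60:260],None,fx=3,fy=3,interpolation=cv2.INTER_CUBIC))
```

```text
t 24.93 tcp [ 0.5678 -0.3617  0.1168] q [-0.9217  0.8471  0.481   1.6166  0.5376  0.8656] F [ 0.29    0.5402 -0.0239] gap 0.0349
[[ 0.2     0.5835 -0.7871]
 [ 0.9456 -0.3252 -0.0008]
 [-0.2564 -0.7441 -0.6169]]
```

View pics/w26.png

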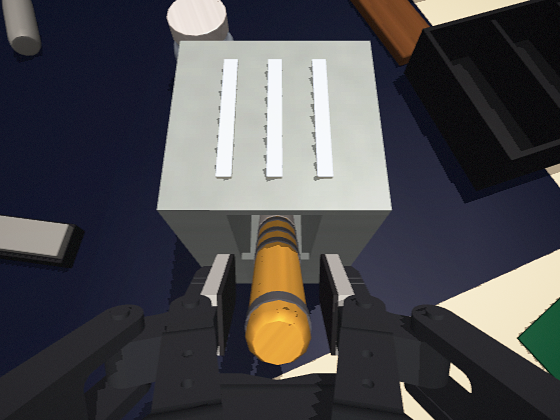

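View pics/s26c.png

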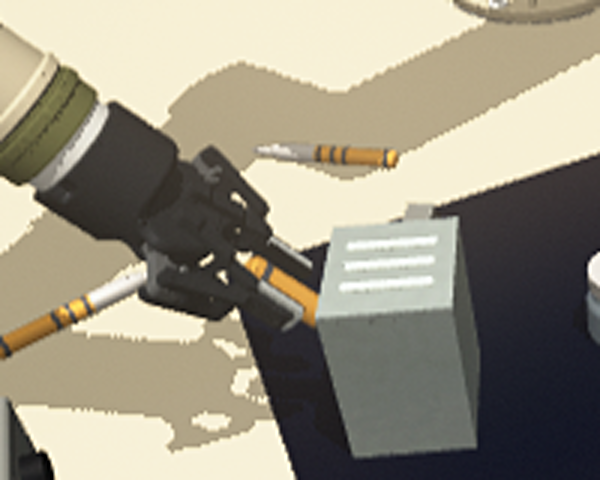

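>>> {"op": "drive_tool", "data": {
  "moves": [
    [[0,0,0,0,0,0,90],[-0.01,0,0,0,0,0,60],[-0.05,0,0,0,0,0,40],[-0.09,0,0,0,0,0,30],[-0.13,0,0,0,0,0,30]]
  ]
}}

```text
clock: 25.65
tcp_pos: [0.5413, -0.4382, 0.2209]
orientation: [0.254, 0.732, 0.522, -0.357]
wrist_force: [0.3, -1.4, -0.2]
finger_gap: 0.0756
```

Run:
```python
from plan import *
info(); wlook("w27")
t=cams.read_camera("top"); s=cams.read_camera("scene"); cv2.imwrite("pics/t27.png",t); cv2.imwrite("pics/s27.png",s)
```

```text
t 25.65 tcp [ 0.5413 -0.4382  0.2209] q [-1.0084  0.9705  0.9747  2.031   0.5011  0.7751] F [ 0.3282 -1.3719 -0.2096] gap 0.0756
[[ 0.2005  0.5829 -0.7874]
 [ 0.9456 -0.3253 -0.0001]
 [-0.2562 -0.7446 -0.6164]]
```

View pics/w27.png

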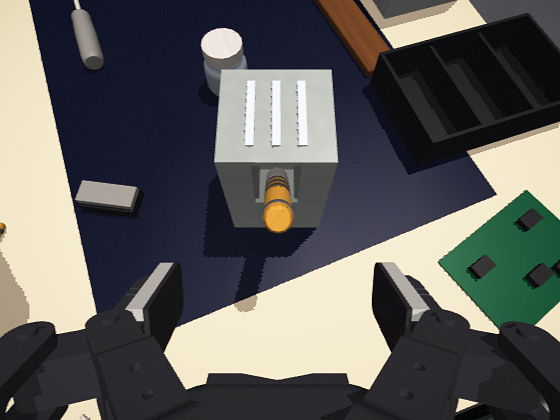

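View pics/t27.png

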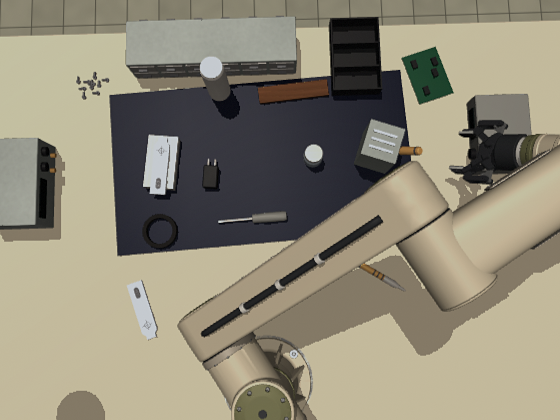

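View pics/s27.png

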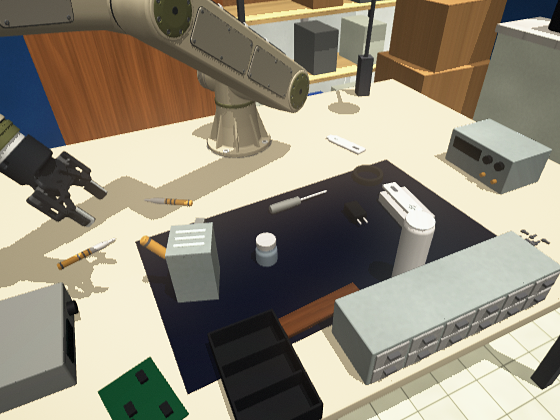

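Run:
```python
from workcell import env, readout
print(readout.get_state()["clock"]); print(env.hand_in())
```

```text
25.8
the job is handed in; nothing more can be done
None
```

The job is handed in at 25.8 s of the 69 s allowed: the blank is on the block, its circle has been punched, and the punch is back in the bin.

- **Blank:** I took the one farthest to the robot's right and laid it scribed side up on the block. Its circle lies roughly 40 mm inside the nearest block edge. The plain end overhangs the block by about 15–20 mm. The last top and scene pictures show it still lying there.
- **Punching:** I drew the punch from the bin, stood it upright and pressed straight down. First contact was at about TCP z = 0.180 m, and it stopped at 0.1695 m, which is about 10 mm of travel. Pressing harder raised the load to about 28 N with almost no further movement, so I took that as the hard stop. The close pictures put the point 1–2 mm from the circle's centre.
- **Return:** I put the punch back through the slot and let go. It leans as it did at the start, and the gripper is clear of everything. The other things look unmoved.

**Checks that disagreed or could not be made:**
- **Wrist camera:** from higher up it placed the mark up to 11 mm off in x from the top and scene views, which agreed with each other to within a few millimetres. I used the top and scene views together with the arm's own position.
- **Blank length:** the blank measured about 150 mm long in the pictures, not 140 mm, so I worked from the mark itself.
- **Spring snap:** I inferred it from the travel and the force. No picture is sharp enough to show the dent.

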